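Fit the stop carriage to the bread-slicing guide

ROBOT

A 6-joint arm with a two-finger parallel gripper is mounted at the origin on a cart in front of the work surface, level with it; the furniture and walls round the work are solid. World frame = base frame: x ahead of the robot, y to its left, z up, the work surface at z = 0. Lengths are in m, angles in rad, forces in N, time in s.
With the tool pointing down it reaches from about 0.35 to 0.85 m from the base axis. Payload 8.1 kg.
Tool frame: the origin (TCP) lies midway between the tips of the shut fingers; the grasp point (between the pads) lies 19 mm behind it; z points along the fingers, y is the line along which they close (so a half turn about z gives the same grasp; the last joint's range is limited). The gripper opens to 93 mm and grips with 3 to 60 N. Pads are 15 mm wide; open, the fingers measure 128 mm over their backs; the gripper's body (75 mm by 188 mm) begins 65 mm behind the grasp point.
Start: joints at [-1.413, 0.13, 1.488, -0, 1.523, -0.085], TCP at [0.144, -0.582, 0.196] pointing down, gripper open.
Joint ranges: [-2.96, 2.96], [-0.89, 2.26], [0.02, 2.5], [-1.34, 4.48], [0, 2.73], [-2.66, 2.66]. Speed limits (rad/s): [2.39, 2.39, 2.79, 3.14, 3.14, 3.14].

INTERFACE

Orientations are given as a rotation vector (axis times angle).
In Python, from plant import robot, cams gives the robot as it stands. The module is installed in compiled form; this text tells all that it offers.
- The arm moves only by the tool play_rows, never from a script. Its arguments are lists of equal length, an entry for each row: "slide": the shift along the tool's x, y, z scaled (see below), a list of three; "twist": the turn, a rotation vector about the tool's x, y, z scaled (see below), a list of three. A call has exactly 8 rows; each row shifts and turns the commanded pose from where the row before left it, along the tool's axes as they then stand; what a row does not reach is not made up. The controller multiplies each number of a shift by 25 cm and each number of a turn by 60 degrees. A row lasts 1/10 s, in which the tool goes at most 50 mm and 8.59 degrees, less where a joint would pass 70% of its speed; a pose out of reach is approached as far as the arm can. A call with a number of a shift or a turn outside -1 to 1 is refused whole. A call with a gripper value outside its range is refused whole. "fingers" is the closure, from -1 (fully open) to 1 (shut), set as the call begins (left out, the last holds). The fingers move at their own pace and stop on an object; "force" is the grip in N (left out, the last holds). Time passes only in rows, so rows that do not move let the fingers close, or fill a call up. It gives the time, the measured TCP pose, the force, the opening and the grip force at its end, in the units of the state.
- robot.read_state(): the state, without advancing time (a new reading comes with each control period).
- cams.read_camera(name): name is "side" or "top" or "wrist"; returns (picture, depth): 480x640x3 uint8, red, green, blue; 480x640 float32, m along the optical axis (not along the pixel's ray), 0 where there is no reading.
- cams.get_calibration(name): a dict with "fx", "fy", "cx", "cy" (pixels), "k1" (the pictures are not rectified: a ray, as slopes to the right and down, at radius r is drawn at 1 + k1 r^2 times it, then the intrinsics apply), "world_from_camera" (4x4, takes a point from camera to world coordinates). Camera axes: x right, y down, z forward; pixel columns grow to the right and rows downward; lengths in m; the calibration is good to about 2 mm. A picture is of the moment at which its call begins: read the wrist's pose just before it. get_calibration takes no time and is no camera call; for the wrist camera it gives the pose at the moment of the call.
- robot.close_job(): hands the job in; it is judged then, once.
The state is a dict: "t": time; "q": joint angles; "dq": joint speeds; "joint_torque": joint torques, N m; "tool_pos": TCP position; "orientation": TCP orientation; "force": force on the tool from outside, world axes, zero at the start; "wrist_torque": the same for the moment, N m; "opening": finger opening in m; "gripper_force": force on a finger pad.
Only numpy, scipy, OpenCV 4.12 (cv2) and the standard library are available. Lean on these libraries where they do the work, as an engineer would, in place of code of your own. Each camera call takes 0.05 s, during which the arm holds its last target. There are 200 camera calls.

TASK

Fit the blue stop carriage onto the slicing guide: slide it onto the dovetail rail from the rail's open, tapered end with its clamp knob on the robot's side, without jamming it, and press it home against the red end stop for a moment, firmly enough to feel it but without ramming it. Then turn the black clamp knob clockwise until the clamp grips the rail firmly, without over-tightening, let go, and leave the jar, pot and tin near it standing where they are.

Things in the scene. Friction and masses are not known exactly. Their poses are not given: they have to be found in the camera images.
- rail: slicing guide, fixed: wooden foot 190x100 mm, 18 mm high, with an aluminium dovetail rail 180 mm long on its middle: 32 mm wide at the top (36 mm up), undercut to 20 mm at 22 mm up. Origin on the worktop under the rail's middle; x runs along the rail from its open end (x -90 mm) to the end stop; -y is the robot's side. The first 14 mm taper in (25 mm wide, 33.5 mm high at the tip)
- rail_mouth (a point): centre of the rail's open end at the level of the rail's full-size top, 36 mm above the worktop; axes as rail
- stop: red end stop, 22x48 mm, 53 mm high, fixed astride the rail; its place along the rail varies. Origin on the worktop under its face; axes as the rail; press on it with 5 to 15 N
- stop_face (a point): middle of the stop's face that looks to the open end, at the level of the rail's top (36 mm up); axes as the rail
- carriage: blue carriage, 80 (x) x 60 (y) mm, 0.4 kg, loose on the worktop. Origin under its middle at its foot; +x is the leading end. Top plate z 12 to 22 mm; skirts below it form the dovetail channel along x, 1.2 mm play a side. On the rail its axes agree with the rail's, its origin is 24 mm above the worktop, the plate rests on the rail's top. An ear at -y carries the knob
- fence_grip (a point): centre of the wooden fence plate that stands up on the carriage, the place to hold it: 10 mm thick along the carriage's x, 42 mm wide along y, z 22 to 72 mm above the carriage's foot. Site at x -15, y +7, z +47 mm of the carriage's origin; axes as the carriage
- carriage_front (a point): middle of the carriage's leading face at the lower edge of the top plate (x +40, y 0, z +12 mm of its origin); it meets stop_face when fully home
- knob_grip (a point): centre of the wing of the black clamp knob, on its upright turning axis (x 0, y -62, z +44 mm of the carriage's origin). The wing is 44 mm long (its x), 11 mm thick (its y), 24 mm high; point axes turn with the knob, z up; its x agrees with the carriage's x at joint value 0, a red mark shows the +x end
- knob (a joint): clamp knob angle, rad: 0 open, grows clockwise from above, to 2.6; stays where left. Its friction is 0.14 N m either way (at rest a reading may lie anywhere between). At 0.3 to 1.15 rad (hidden wear) the jaw meets the rail, then the torque rises by 0.3 to 0.6 N m per rad: 0.08 N m above free turning barely grips (10 N at the jaw), 0.15 to 0.22 above is right, 0.28 above (35 N) is over-tight
- jaw: brass clamp jaw, 24 mm long, in the carriage's -y skirt; the knob drives it in +y against the rail's flank. Origin as the carriage's
- spice_jar: bystander: spice jar with red lid, 45 mm across, 106 mm high; origin under its middle, z up
- food_pot: bystander: black round food pot with clear lid, 102 mm across, 51 mm high; origin under its middle, z up
- tin: bystander: green food tin, 76 mm across, 58 mm high; origin under its middle, z up
Things that resemble listed ones, but are neither listed nor needed, are in the scene too. There is more than one size of the carriage; the one meant has the size given above.

How it is judged:
On the way, in this order (a step that is already met when the one before it is completed fails the run):
1. the carriage is on the rail from its open end: its leading face is at least 15 mm past the tip, within 3 mm of the rail's middle, in line with it (x of carriage_front in the frame of rail between -0.075 and 0 m and y of carriage_front in the frame of rail between -0.003 and 0.003 m and z of carriage_front in the frame of rail between 0.034 and 0.04 m and angle between the x axis of carriage and the x axis of rail, either way round below 0.09 rad), for 0.1 s.
2. the carriage is pressed home against the end stop on the rail (gap under 2 mm, at least 4 N), knob still loose (x of carriage_front in the frame of stop_face above -0.002 m and distance between carriage_front and stop_face below 0.005 m and contact force between jaw and rail below 5 N and contact force between carriage and stop above 4 N), for 0.2 s.
At the end, for the whole second after the job is handed in: The carriage sits on the rail, level and in line, its leading face within 2 mm of the end stop, and its clamp jaw presses on the rail with more than 10 N; released and at rest (x of carriage_front in the frame of stop_face above -0.002 m and distance between carriage_front and stop_face below 0.005 m and angle between the x axis of carriage and the x axis of rail, either way round below 0.05 rad and angle between carriage's own z axis and vertical below 0.06 rad and contact force between jaw and rail above 10 N and linear speed of carriage below 0.01 m/s); the robot touches nothing.
It fails at once if the carriage is rammed into the end stop (over 25 N) (contact force between carriage and stop above 25 N).
It fails at once if the carriage is jammed on the rail (over 45 N between them while the knob is still loose) (contact force between carriage and rail above 45 N and value of joint knob below 0.3 rad).
It fails at once if the clamp is over-tightened (jaw over 35 N) (contact force between jaw and rail above 35 N).
It fails at once if a bystander is moved more than 20 mm or tipped (distance of any of spice_jar, food_pot, tin from where it was at the start of the episode above 0.02 m or angle between any of spice_jar, food_pot, tin's own z axis and vertical above 0.3 rad).
It also fails if it takes over 72 s, if anything falls off the work surface, if the arm or the gripper's body presses on something with over 40 N, if the wrist force passes 120 N, or if a joint passes its speed limit or range.

## Working session

There is one attempt and no reset: what is moved stays moved. The work goes in short steps, Python scripts to look and compute and a tool call to move; the robot and the scene stay as the last step left them, time stands still between calls to the robot, and variables do not carry over. Pictures are saved under pics/ and viewed, at most 10 in all, crops included, and the job is handed in when it is done.

Besides the shell and the picture viewer there is one more tool, called after "Call:" by a JSON object that holds its "fn" and its "kwargs". play_rows: Moves the arm, as the interface text tells. Shifts and turns lie within -1 to 1; 1 stands for 25 cm of shift or 60 degrees of turn. Its arguments: {"type":"object","properties":{"slide":{"type":"array"},"twist":{"type":"array"},"fingers":{"type":"number"},"force":{"type":"number"}},"required":["slide","twist"]}

```bash
mkdir -p pics; ls
python3 - <<'E'
from plant import robot,cams
import cv2,numpy as np
s=robot.read_state();print({k:np.round(v,3) for k,v in s.items()})
for n in("top","side"):
    p,d=cams.read_camera(n);cv2.imwrite(f"pics/{n}0.png",p[:,:,::-1]);np.save(f"{n}0.npy",d);c=cams.get_calibration(n);print(n,c)
E
```

```text
pics
{'t': np.float64(0.0), 'q': array([-1.413,  0.131,  1.489,  0.   ,  1.523, -0.085]), 'dq': array([-0.001, -0.001,  0.   , -0.002, -0.001, -0.001]), 'joint_torque': array([-0.0000e+00, -5.5985e+01, -4.9176e+01,  7.7000e-02,  3.6000e-02,
       -0.0000e+00]), 'tool_pos': array([ 0.144, -0.582,  0.195]), 'orientation': array([-3.117, -0.38 ,  0.   ]), 'force': array([-0.417,  0.539, -0.808]), 'wrist_torque': array([-0.057,  0.009,  0.098]), 'gripper_force': np.float64(0.0), 'opening': np.float64(0.093)}
top {'fx': 461.28136695647, 'fy': 461.28136695647, 'cx': 315.3008892520303, 'cy': 235.07230356878162, 'k1': -0.043776427699985465, 'world_from_camera': array([[-0.01948835, -0.99921301,  0.03454787,  0.53253837],
       [-0.99971977,  0.0199394 ,  0.01275972,  0.07333488],
       [-0.01343854, -0.03428953, -0.99932159,  1.15304601],
       [ 0.        ,  0.        ,  0.        ,  1.        ]])}
side {'fx': 470.8306194067755, 'fy': 470.8306194067755, 'cx': 313.7259185422756, 'cy': 245.3246014255722, 'k1': 0.015600566745982066, 'world_from_camera': array([[ 0.99096473, -0.06951571,  0.11470167,  0.46077572],
       [-0.13411859, -0.50688545,  0.85151591, -0.75476418],
       [-0.00105312, -0.85920586, -0.51162896,  0.5507122 ],
       [ 0.        ,  0.        ,  0.        ,  1.        ]])}
```

View pics/top0.png

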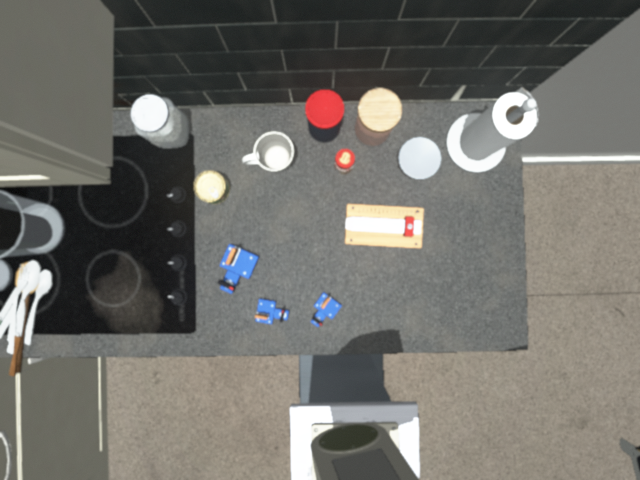

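View pics/side0.png

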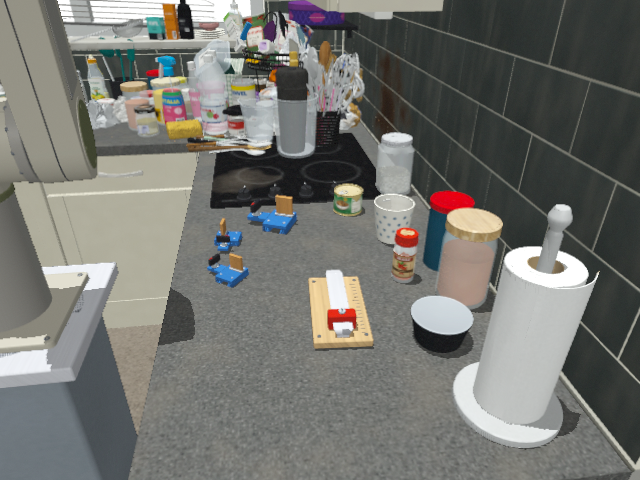

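The top view shows the rail foot at about (385,227), with the red stop at (409,227) and the open end to the left at (346,226). There are three blue carriages at (238,267), (271,311) and (325,309). I'll enlarge the carriages and the rail.

```bash
cat > h.py <<'E'
import numpy as np,cv2
from plant import robot,cams
def world(c,px,z=None,d=None):
    """pixels -> world; given plane height z or depth d"""
    px=np.atleast_2d(np.array(px,float))
    xy=np.c_[(px[:,0]-c['cx'])/c['fx'],(px[:,1]-c['cy'])/c['fy']]
    u=xy.copy()
    for _ in range(20): u=xy/(1+c['k1']*(u**2).sum(1,keepdims=True))
    r=np.c_[u,np.ones(len(u))]; T=np.array(c['world_from_camera'])
    w=r@T[:3,:3].T
    t=(z-T[2,3])/w[:,2] if d is None else np.asarray(d)
    return T[:3,3]+w*np.reshape(t,(-1,1))
def pix(c,P):
    T=np.array(c['world_from_camera']);p=(np.atleast_2d(P)-T[:3,3])@T[:3,:3]
    u=p[:,:2]/p[:,2:];u=u*(1+c['k1']*(u**2).sum(1,keepdims=True))
    return u*[c['fx'],c['fy']]+[c['cx'],c['cy']]
E
python3 - <<'E'
from h import *
p=cv2.imread('pics/top0.png')
a=cv2.resize(p[235:335,210:350],None,fx=5.7,fy=5.7,interpolation=cv2.INTER_CUBIC)
cv2.imwrite('pics/crop1.png',a)
c=cams.get_calibration('top');d=np.load('top0.npy')
hsv=cv2.cvtColor(p,cv2.COLOR_BGR2HSV)
m=cv2.inRange(hsv,(100,120,80),(125,255,255));m[:, :]=m
n,l,st,ce=cv2.connectedComponentsWithStats(m)
v,u=np.mgrid[:480,:640]
W=world(c,np.c_[u.ravel(),v.ravel()],d=d.ravel()).reshape(480,640,3)
np.save('W.npy',W)
for i in range(1,n):
    if st[i,4]>40:
        q=W[l==i];print(st[i],ce[i].round(1),np.median(q,0).round(3),np.percentile(q[:,2],[5,25,50,75,95]).round(3), [tuple(np.round(x,3)) for x in cv2.minAreaRect(q[(q[:,2]>.014)][:,:2].astype(np.float32))[:2]])
E
```

```text
[220 248  39  38 666] [239.7 265.7] [0.499 0.274 0.021] [0.016 0.019 0.021 0.022 0.024] [(np.float64(0.499), np.float64(0.284)), (np.float64(0.08), np.float64(0.086))]
[220 285  13   8  42] [225.6 289. ] [0.443 0.312 0.021] [0.003 0.02  0.021 0.022 0.026] [(np.float64(0.446), np.float64(0.308)), (np.float64(0.032), np.float64(0.015))]
[314 293  27  28 338] [326.8 308. ] [0.39  0.063 0.014] [0.005 0.013 0.014 0.015 0.018] [(np.float64(0.447), np.float64(0.06)), (np.float64(0.061), np.float64(0.17))]
[257 299  24  25 303] [268.5 308.7] [0.392 0.205 0.014] [0.01  0.013 0.014 0.016 0.018] [(np.float64(0.463), np.float64(0.16)), (np.float64(0.059), np.float64(0.215))]
```

View pics/crop1.png

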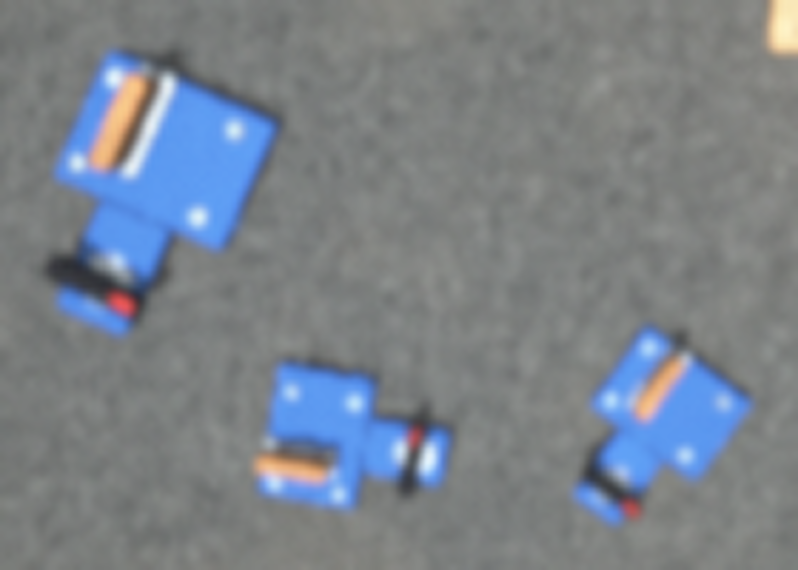

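The large carriage at crop (165,150) has its plate top at z 0.021 (expected 0.022), so it is the one meant. Its fence is at crop (118,120) and its knob at (97,288). Next I'll fit its pose and the rail's from the top image.

```bash
cat >> h.py <<'E'
from scipy.spatial.transform import Rotation as R
def down(yaw):
    """tool pointing down with tool y at angle yaw in world"""
    y=np.array([np.cos(yaw),np.sin(yaw),0]);z=np.array([0,0,-1.]);return R.from_matrix(np.c_[np.cross(y,z),y,z])
def state():
    s=robot.read_state();return s,np.array(s['tool_pos']),R.from_rotvec(s['orientation'])
def fmt(a): return [round(float(x),4) for x in a]
E
python3 - <<'E'
from h import *
c=cams.get_calibration('top');p=cv2.imread('pics/top0.png');W=np.load('W.npy')
cr=np.array([[112,50],[283,122],[222,248],[55,178]])/5.7+[210,235]-.4
w=world(c,cr,z=.022)[:,:2];print(w.round(4),np.linalg.norm(np.roll(w,-1,0)-w,axis=1).round(4),'centre',w.mean(0))
x=(w[1]-w[0])+(w[2]-w[3]);print('yaw x',np.degrees(np.arctan2(x[1],x[0])))
def obj(m,box,z):
    k=np.zeros_like(m);x0,y0,x1,y1=box;k[y0:y1,x0:x1]=m[y0:y1,x0:x1]
    pts=np.argwhere(k>0)[:,::-1].astype(float);r=cv2.minAreaRect(world(c,pts,z=z)[:,:2].astype(np.float32));print(np.round(r[0],4),np.round(r[1],4),round(r[2],2))
hsv=cv2.cvtColor(p,cv2.COLOR_BGR2HSV)
wood=cv2.inRange(hsv,(8,60,120),(28,255,255)); obj(wood,(335,195,435,260),.018)
red=cv2.inRange(hsv,(170,120,100),(180,255,255))|cv2.inRange(hsv,(0,150,100),(6,255,255)); obj(red,(395,205,425,250),.053)
wh=cv2.inRange(hsv,(0,0,190),(180,40,255)); obj(wh,(335,200,403,250),.036)
print('z rail',np.median(W[222:230,360:395,2]),'foot',np.median(W[238:244,355:415,2]))
print(cams.get_calibration('wrist'),)
E
```

```text
[[0.5554 0.3   ]
 [0.523  0.2264]
 [0.4693 0.2536]
 [0.5007 0.3255]] [0.0805 0.0602 0.0785 0.0604] centre [0.5120803  0.27638965]
yaw x -113.69282688366198
[ 0.592  -0.0816] [0.192  0.1019] 85.65
[ 0.5877 -0.1355] [0.0151 0.044 ] 84.67
[ 0.5944 -0.0542] [0.1395 0.0385] 85.67
z rail 0.03491877704903634 foot 0.016661133328880973
{'fx': 376.806907739084, 'fy': 376.806907739084, 'cx': 319.26037323618965, 'cy': 233.98525791387354, 'k1': -0.021112330630353175, 'world_from_camera': array([[ 0.24105303, -0.92753247, -0.28561681,  0.22481028],
       [-0.97050954, -0.23103313, -0.06881084, -0.56257399],
       [-0.00216266,  0.2937809 , -0.95587034,  0.38366577],
       [ 0.        ,  0.        ,  0.        ,  1.        ]])}
```

Call:
{"fn": "play_rows", "kwargs": {"slide": [[0,0,-0.04],[0,0,-0.04],[0.1,-0.1,0],[0.1,-0.12,0],[0.08,-0.14,0],[0.06,-0.14,0],[0.04,-0.14,0],[0.02,-0.14,0]], "twist": [[0,0,0],[0,0,0],[0,0,0],[0,0,0],[0,0,0],[0,0,0],[0,0,0],[0,0,0]], "fingers": -1}}

```text
t: 0.9
tool_pos: [0.195, -0.3679, 0.2174]
orientation: [3.117, 0.382, 0.001]
force: [0.0, 0.0, 0.6]
opening: 0.0931
gripper_force: 0.0
```

```bash
cat >> h.py <<'E'
def plan(p,yaw,n,via=()):
    """rows in move units from measured pose to p with tool down at yaw (deg), n rows, optional via points"""
    s,p0,R0=state();Rt=down(np.radians(yaw));P=np.array([p0,*via,p]);
    L=np.r_[0,np.cumsum(np.linalg.norm(np.diff(P,axis=0),axis=1))]+np.arange(len(P))*1e-9
    y0=np.arctan2(*R0.as_matrix()[[1,0],1]);dy=np.radians(yaw)-y0
    q=R0;lp=p0;S=[];T=[]
    for i in range(1,n+1):
        f=i/n;t=np.array([np.interp(f*L[-1],L,P[:,k]) for k in range(3)])
        r=Rt if i==n else down(y0+dy*f)
        S.append((q.inv().apply(t-lp)/.25).round(3).tolist());T.append(((q.inv()*r).as_rotvec()/np.radians(60)).round(3).tolist());lp=t;q=r
    for i in range(0,n,8):print(S[i:i+8],'\n',T[i:i+8])
E
python3 - <<'E'
from h import *
plan([.51,.28,.21],66.3,24,via=[(.40,-.28,.215),(.53,0,.21)])
E
```

```text
[[0.134, -0.022, 0.001], [0.135, -0.008, 0.001], [0.135, 0.006, 0.001], [0.134, 0.02, 0.001], [0.131, 0.034, 0.001], [0.127, 0.047, 0.001], [0.125, 0.021, 0.002], [0.134, -0.023, 0.002]] 
 [[0.002, -0.0, -0.099], [0.0, 0.0, -0.099], [0.0, 0.0, -0.099], [0.0, 0.0, -0.099], [0.0, 0.0, -0.099], [0.0, 0.0, -0.099], [0.0, 0.0, -0.099], [0.0, 0.0, -0.099]]
[[0.135, -0.009, 0.002], [0.135, 0.005, 0.002], [0.134, 0.019, 0.002], [0.131, 0.033, 0.002], [0.127, 0.046, 0.002], [0.122, 0.059, 0.002], [0.115, 0.072, 0.002], [0.115, 0.065, 0.002]] 
 [[0.0, 0.0, -0.099], [0.0, 0.0, -0.099], [0.0, 0.0, -0.099], [0.0, 0.0, -0.099], [0.0, 0.0, -0.099], [0.0, 0.0, -0.099], [0.0, 0.0, -0.099], [0.0, 0.0, -0.099]]
[[0.131, 0.035, 0.0], [0.127, 0.048, 0.0], [0.121, 0.061, 0.0], [0.114, 0.073, 0.0], [0.106, 0.084, 0.0], [0.097, 0.095, 0.0], [0.086, 0.104, 0.0], [0.075, 0.113, 0.0]] 
 [[0.0, 0.0, -0.099], [0.0, 0.0, -0.099], [0.0, 0.0, -0.099], [0.0, 0.0, -0.099], [0.0, 0.0, -0.099], [0.0, 0.0, -0.099], [0.0, 0.0, -0.099], [0.0, 0.0, -0.099]]
```

Call:
{"fn": "play_rows", "kwargs": {"slide": [[0.134,-0.02,0],[0.135,-0.01,0],[0.135,0.006,0],[0.134,0.02,0],[0.13,0.034,0],[0.127,0.047,0],[0.125,0.02,0],[0.134,-0.023,0]], "twist": [[0,0,-0.1],[0,0,-0.1],[0,0,-0.1],[0,0,-0.1],[0,0,-0.1],[0,0,-0.1],[0,0,-0.1],[0,0,-0.1]]}}

```text
t: 1.7
tool_pos: [0.4203, -0.2367, 0.2174]
orientation: [2.69, 1.621, 0.001]
force: [-0.1, 0.2, -0.2]
opening: 0.0926
gripper_force: 0.0
```

Call:
{"fn": "play_rows", "kwargs": {"slide": [[0.135,-0.01,0],[0.135,0.005,0],[0.134,0.02,0],[0.13,0.033,0],[0.127,0.046,0],[0.122,0.06,0],[0.115,0.072,0],[0.115,0.065,0]], "twist": [[0,0,-0.1],[0,0,-0.1],[0,0,-0.1],[0,0,-0.1],[0,0,-0.1],[0,0,-0.1],[0,0,-0.1],[0,0,-0.1]]}}

```text
t: 2.5
tool_pos: [0.5255, 0.0121, 0.2176]
orientation: [1.797, 2.575, 0.001]
force: [0.4, -0.5, 0.7]
opening: 0.093
gripper_force: 0.0
```

Call:
{"fn": "play_rows", "kwargs": {"slide": [[0.13,0.035,0],[0.127,0.048,0],[0.12,0.06,0],[0.114,0.073,0],[0.106,0.084,0],[0.097,0.095,0],[0.086,0.104,0],[0.075,0.113,0]], "twist": [[0,0,-0.1],[0,0,-0.1],[0,0,-0.1],[0,0,-0.1],[0,0,-0.1],[0,0,-0.1],[0,0,-0.1],[0,0,-0.1]]}}

```text
t: 3.3
tool_pos: [0.4995, 0.2815, 0.2177]
orientation: [0.595, 3.083, 0.002]
force: [0.3, -0.1, -0.2]
opening: 0.0931
gripper_force: 0.0
```

Run:
```python
from h import *
c=cams.get_calibration('wrist');p,d=cams.read_camera('wrist');cv2.imwrite('pics/w1.png',p[:,:,::-1]);np.savez('w1.npz',d=d,**{k:np.array(v) for k,v in c.items()})
s,p0,r=state();print(s['t'],p0,r.as_matrix().round(3),s['q'].round(2) if hasattr(s['q'],'round') else s['q'])
```

```text
3.35 [0.49830754 0.28602466 0.21752475] [[-0.932  0.364  0.001]
 [ 0.364  0.932  0.003]
 [ 0.     0.004 -1.   ]] [ 0.43  0.05  1.53  0.    1.55 -0.77]
```

View pics/w1.png

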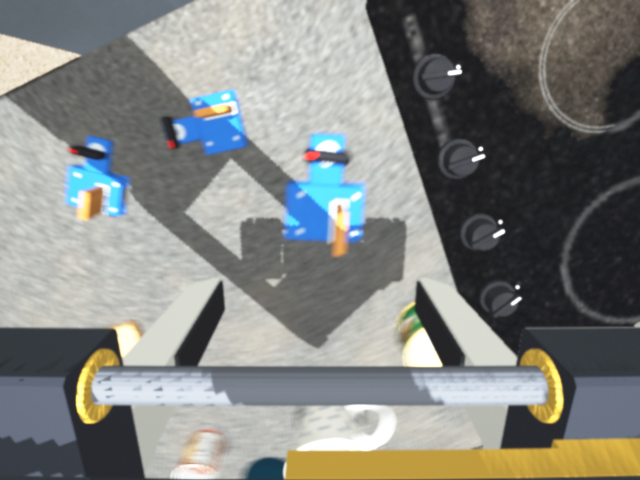

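The wrist view shows the big carriage with its plate at about (325,212), its fence at (340,228) and its knob at (326,156). The arm was still settling, so I'll take a still frame and enlarge the carriage.

Run:
```python
from h import *
c=cams.get_calibration('wrist');p,d=cams.read_camera('wrist');s,p0,r=state();print(p0,r.as_rotvec())
c=cams.get_calibration('wrist')
cv2.imwrite('pics/w2.png',p[:,:,::-1]);np.savez('w2.npz',d=d,**{k:np.array(v) for k,v in c.items()})
a=cv2.resize(p[120:260,265:385,::-1],None,fx=4.2,fy=4.2,interpolation=cv2.INTER_CUBIC);cv2.imwrite('pics/w2c.png',a)
```

```text
[0.49871934 0.28366994 0.21739394] [0.59113286 3.08500809 0.00312558]
```

View pics/w2c.png

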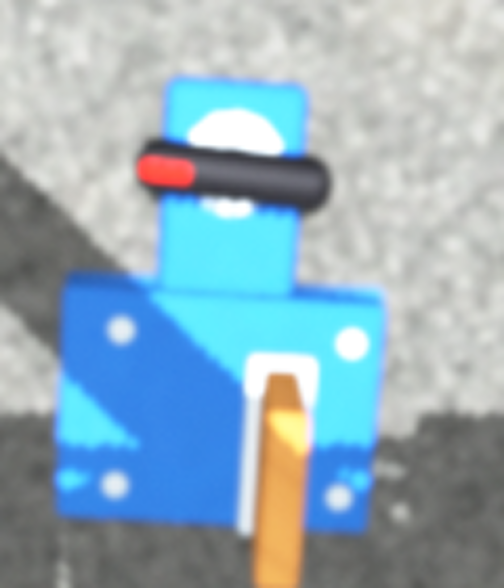

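Run:
```python
from h import *
z=np.load('w2.npz');c={k:z[k] for k in z.files}
f=lambda a:np.array(a)/4.2+[265,120]-.4
def rep(w):
    w=w[:,:2];x=(w[1]-w[0])+(w[2]-w[3]);y=-(w[1]+w[0])+(w[2]+w[3]);print(w.mean(0).round(4),'yaw',-180+np.degrees(np.arctan2(x[1],x[0])),'via y',np.degrees(np.arctan2(y[1],y[0]))-90,np.linalg.norm(np.roll(w,-1,0)-w,axis=1).round(4))
rep(world(c,f([[121,330],[352,344],[338,497],[115,485]]),z=.023))
rep(world(c,f([[64,283],[386,299],[367,531],[57,515]]),z=.022))
print('knob',world(c,f([[238,180]]),z=.056))
print('fence top',world(c,f([[262,374],[301,374]]),z=.072))
t=cams.get_calibration('top')
# bolts in top crop1
rep(world(t,np.array([[198,217],[75,162],[115,77],[234,130]])/5.7+[210,235]-.4,z=.023))
```

```text
[0.517  0.2778] yaw -115.07097103939606 via y -115.23880468518118 [0.057  0.0397 0.0566 0.04  ]
[0.5147 0.2752] yaw -114.68585161515082 via y -114.87800201615755 [0.0789 0.0602 0.0794 0.0598]
knob [[0.46002438 0.30173394 0.056     ]]
fence top [[0.49883726 0.29184207 0.072     ]
 [0.50195262 0.29967772 0.072     ]]
[0.5135 0.2816] yaw -114.9404943825245 via y -114.83343677532389 [0.0584 0.0405 0.0564 0.0405]
```

Run:
```python
from h import *
plan([.5264,.2864,.08],65.2,6)
```

```text
[[-0.016, 0.008, 0.092], [-0.016, 0.009, 0.092], [-0.016, 0.009, 0.092], [-0.016, 0.009, 0.092], [-0.016, 0.009, 0.092], [-0.016, 0.009, 0.092]] 
 [[0.002, 0.0, 0.009], [0.0, 0.0, 0.009], [0.0, 0.0, 0.009], [0.0, 0.0, 0.009], [0.0, 0.0, 0.009], [0.0, 0.0, 0.009]]
```

Call:
{"fn": "play_rows", "kwargs": {"slide": [[-0.016,0.009,0.092],[-0.016,0.009,0.092],[-0.016,0.009,0.092],[-0.016,0.009,0.092],[-0.016,0.009,0.092],[-0.016,0.009,0.092],[0,0,0],[0,0,0]], "twist": [[0.002,0,0.009],[0,0,0.009],[0,0,0.009],[0,0,0.009],[0,0,0.009],[0,0,0.009],[0,0,0],[0,0,0]]}}

```text
t: 4.2
tool_pos: [0.5268, 0.2821, 0.0789]
orientation: [-0.69, -3.064, 0.004]
force: [-0.1, 0.2, -0.1]
opening: 0.0929
gripper_force: 0.0
```

Run:
```python
from h import *
print(state()[1],state()[0]['force']);plan([.5264,.2864,.029],65.2,5)
```

```text
[0.52679074 0.28205368 0.07892963] [-0.12178191  0.24696456 -0.0553015 ]
[[0.002, 0.003, 0.04], [0.002, 0.003, 0.04], [0.002, 0.003, 0.04], [0.002, 0.003, 0.04], [0.002, 0.003, 0.04]] 
 [[-0.002, -0.0, -0.002], [0.0, 0.0, -0.002], [0.0, 0.0, -0.002], [0.0, 0.0, -0.002], [0.0, 0.0, -0.002]]
```

Call:
{"fn": "play_rows", "kwargs": {"slide": [[0.002,0.003,0.04],[0.002,0.003,0.04],[0.002,0.003,0.04],[0.002,0.003,0.04],[0.002,0.003,0.04],[0,0,0],[0,0,0],[0,0,0]], "twist": [[-0.002,0,-0.01],[0,0,0],[0,0,0],[0,0,0],[0,0,0],[0,0,0],[0,0,0],[0,0,0]]}}

```text
t: 5.0
tool_pos: [0.5263, 0.2871, 0.0287]
orientation: [0.673, 3.068, 0.001]
force: [0.4, -1.1, 0.3]
opening: 0.0926
gripper_force: 0.0
```

Call:
{"fn": "play_rows", "kwargs": {"slide": [[0,0,0],[0,0,0],[0,0,0],[0,0,0],[0,0,0],[0,0,0],[0,0,0],[0,0,0]], "twist": [[0,0,0],[0,0,0],[0,0,0],[0,0,0],[0,0,0],[0,0,0],[0,0,0],[0,0,0]], "fingers": 1, "force": 35}}

```text
t: 5.8
tool_pos: [0.5259, 0.287, 0.0282]
orientation: [0.673, 3.069, -0.0]
force: [1.0, 0.1, 0.1]
opening: 0.0337
gripper_force: 0.0
```

Call:
{"fn": "play_rows", "kwargs": {"slide": [[0,0,0],[0,0,0],[0,0,0],[0,0,0],[0,0,0],[0,0,0],[0,0,0],[0,0,0]], "twist": [[0,0,0],[0,0,0],[0,0,0],[0,0,0],[0,0,0],[0,0,0],[0,0,0],[0,0,0]]}}

```text
t: 6.6
tool_pos: [0.526, 0.287, 0.0283]
orientation: [0.673, 3.068, 0.0]
force: [0.8, 1.5, -0.8]
opening: 0.0097
gripper_force: 35.0
```

Call:
{"fn": "play_rows", "kwargs": {"slide": [[0,0,-0.02],[0,0,-0.04],[0,0,-0.04],[0,0,-0.06],[0,0,-0.06],[0,0,-0.06],[0,0,-0.04],[0,0,0]], "twist": [[0,0,0],[0,0,0],[0,0,0],[0,0,0],[0,0,0],[0,0,0],[0,0,0],[0,0,0]]}}

```text
t: 7.4
tool_pos: [0.5275, 0.2877, 0.1111]
orientation: [0.672, 3.065, 0.004]
force: [1.8, -0.0, -5.6]
opening: 0.0097
gripper_force: 35.0
```

Run:
```python
from h import *
# rail mouth estimate and pre-entry pose
for yaw in(-94.35,):
    a=np.radians(yaw);x=np.array([np.cos(a),np.sin(a)]);y=np.array([-x[1],x[0]])
    m=np.array([.592,-.0816])-.09*x;print('mouth',m)
    org=m-x*(.04+.03); g=org-.015*x+.007*y; print('grip at',g)
    plan([*g,.11],yaw+180,10)
```

```text
mouth [0.5988264  0.00814074]
grip at [0.61225339 0.09236494]
[[-0.063, -0.057, 0.0], [-0.061, -0.059, 0.0], [-0.059, -0.061, 0.0], [-0.057, -0.063, 0.0], [-0.055, -0.065, 0.0], [-0.052, -0.067, 0.0], [-0.05, -0.069, 0.0], [-0.048, -0.071, 0.0]] 
 [[0.003, 0.003, -0.034], [0.0, 0.0, -0.034], [0.0, 0.0, -0.034], [0.0, 0.0, -0.034], [0.0, 0.0, -0.034], [0.0, 0.0, -0.034], [0.0, 0.0, -0.034], [0.0, 0.0, -0.034]]
[[-0.045, -0.072, 0.0], [-0.042, -0.074, 0.0]] 
 [[0.0, 0.0, -0.034], [0.0, 0.0, -0.034]]
```

Call:
{"fn": "play_rows", "kwargs": {"slide": [[-0.063,-0.057,0],[-0.061,-0.059,0],[-0.059,-0.061,0],[-0.057,-0.063,0],[-0.055,-0.065,0],[-0.052,-0.067,0],[-0.05,-0.069,0],[-0.048,-0.071,0]], "twist": [[0.003,0.003,-0.034],[0,0,-0.034],[0,0,-0.034],[0,0,-0.034],[0,0,-0.034],[0,0,-0.034],[0,0,-0.034],[0,0,-0.034]]}}

```text
t: 8.2
tool_pos: [0.5932, 0.13, 0.1073]
orientation: [-0.228, -3.128, 0.003]
force: [0.5, 0.7, -5.1]
opening: 0.0095
gripper_force: 35.0
```

Call:
{"fn": "play_rows", "kwargs": {"slide": [[-0.045,-0.072,0],[-0.042,-0.074,0],[0,0,0],[0,0,0],[0,0,0],[0,0,0],[0,0,0],[0,0,0]], "twist": [[0,0,-0.034],[0,0,-0.034],[0,0,0],[0,0,0],[0,0,0],[0,0,0],[0,0,0],[0,0,0]]}}

```text
t: 9.0
tool_pos: [0.6103, 0.0924, 0.1082]
orientation: [-0.118, -3.135, 0.003]
force: [1.1, -0.4, -4.9]
opening: 0.0097
gripper_force: 35.0
```

Run:
```python
from h import *
s,p0,r=state();print(s['t'],p0,r.as_matrix().round(4).tolist(),s['force'])
out=[]
for n in('top','wrist','side'):
    c=cams.get_calibration(n);p,d=cams.read_camera(n);cv2.imwrite(f'pics/{n}3.png',p[:,:,::-1]);np.savez(n+'3.npz',d=d,**{k:np.array(v) for k,v in c.items()})
w=cv2.imread('pics/wrist3.png');t=cv2.imread('pics/top3.png')[190:265,320:440]
cv2.imwrite('pics/m3.png',np.vstack([cv2.resize(w[60:330,60:580],(640,332)),cv2.resize(t,(416,260))[:, :].copy() if 0 else cv2.copyMakeBorder(cv2.resize(t,(416,260),interpolation=cv2.INTER_CUBIC),0,0,0,224,cv2.BORDER_CONSTANT)]))
```

```text
9.0 [0.61027384 0.09236048 0.10823209] [[-0.9972, 0.0748, -0.004], [0.0749, 0.9972, -0.0016], [0.0039, -0.0019, -1.0]] [ 1.1019625  -0.43931354 -4.87510052]
```

View pics/m3.png

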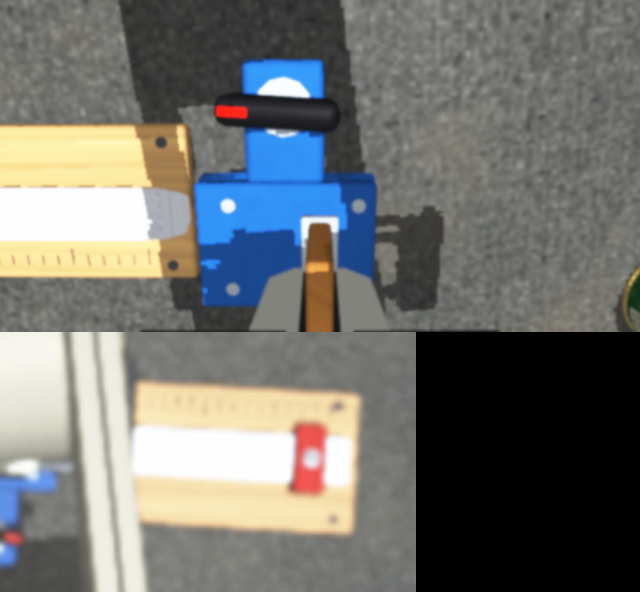

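Run:
```python
import cv2
w=cv2.imread('pics/wrist3.png');cv2.imwrite('pics/w3c.png',cv2.resize(w[190:315,60:240],None,fx=4.4,fy=4.4,interpolation=cv2.INTER_CUBIC))
```

```text
(no output)
```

View pics/w3c.png

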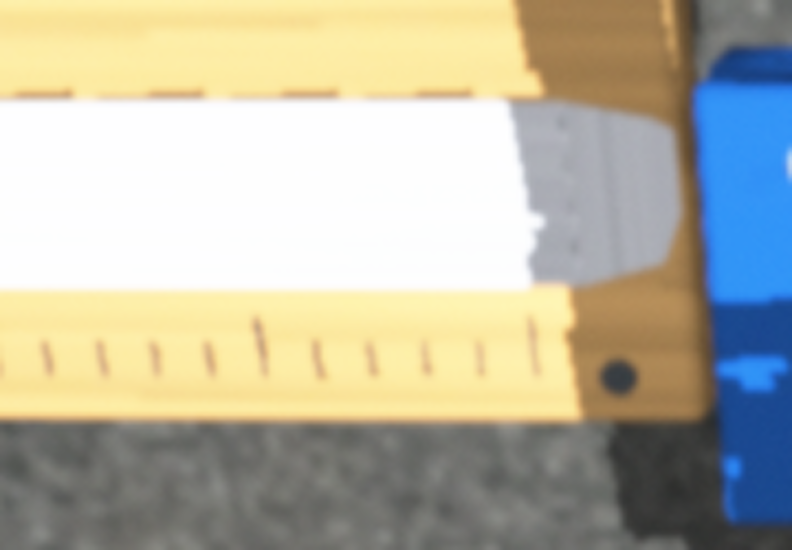

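Run:
```python
from h import *
z=np.load('wrist3.npz');c={k:z[k] for k in z.files}
f=lambda a:np.array(a,float)/4.4+[60,190]-.4
g=lambda a:np.array(a,float)*[.8125,.8133]+60
def line(a,b,px,zz,n):
    w=world(c,f(px),z=zz)[:,:2];d=w[1]-w[0];print(n,w.round(4).tolist(),'ang',round(np.degrees(np.arctan2(d[1],d[0])),2),'len',np.linalg.norm(d).round(4));return w
u=line(0,1,[[555,100],[5,98]],.036,'rail -y edge')
l=line(0,1,[[555,288],[5,291]],.036,'rail +y edge')
t=line(0,1,[[678,128],[665,265]],.0335,'tip')
print('rail width',np.linalg.norm(u-l,axis=1).round(4))
fl=line(0,1,[[690,420],[5,421]],.018,'foot +y edge')
w=world(c,g([[185,126],[3,126]]),z=.018)[:,:2];print('foot -y',w.round(4),np.degrees(np.arctan2(*(w[1]-w[0])[::-1])))
k=line(0,1,[[692,86],[724,522]],.102,'carriage lead')
print('trail -y',world(c,g([[376,184]]),z=.102),'knob',world(c,g([[278,112]]),z=.136))
print('wrist depth plate', np.median(z['d'][240:280,230:290]))
# predicted from tool
s,p0,r=state();M=r.as_matrix();x=-M[:2,1];x/=np.linalg.norm(x);y=np.array([-x[1],x[0]])
o=p0[:2]+.015*x-.007*y;print('tool yaw x',np.degrees(np.arctan2(x[1],x[0])),'pred front',o+.04*x,'corners',(o+.04*x-.03*y).round(4),(o+.04*x+.03*y).round(4))
for nm,P in(('rail -y',u.mean(0)),('rail +y',l.mean(0)),('tip',t.mean(0)),('foot+y',fl.mean(0)),('foot-y',w.mean(0)),('c0',k[0]),('c1',k[1])):
    e=P-o;print(nm,'in carriage axes x,y mm',(e@x*1000).round(1),(e@y*1000).round(1))
```

```text
rail -y edge [[0.5856, -0.0015], [0.5785, -0.0918]] ang -94.53 len 0.0906
rail +y edge [[0.6177, -0.0072], [0.6114, -0.101]] ang -93.83 len 0.094
tip [[0.5924, 0.017], [0.6158, 0.0111]] ang -14.12 len 0.0242
rail width [0.0326 0.0342]
foot +y edge [[0.6511, 0.0057], [0.6423, -0.1219]] ang -93.96 len 0.128
foot -y [[ 0.5537  0.0163]
 [ 0.5451 -0.0935]] -94.47856507458096
carriage lead [[0.5711, 0.0407], [0.6294, 0.0359]] ang -4.71 len 0.0585
trail -y [[0.57720605 0.11934928 0.102     ]] knob [[0.54135283 0.0834577  0.136     ]]
wrist depth plate 0.20818812
tool yaw x -94.31432175713445 pred front [0.59930185 0.03774243] corners [0.5694 0.04  ] [0.6292 0.0355]
rail -y in carriage axes x,y mm 125.4 -10.8
rail +y in carriage axes x,y mm 130.5 22.1
tip in carriage axes x,y mm 63.3 6.6
foot+y in carriage axes x,y mm 132.0 54.5
foot-y in carriage axes x,y mm 119.9 -44.1
c0 in carriage axes x,y mm 39.2 -28.4
c1 in carriage axes x,y mm 39.6 30.1
```

Run:
```python
from h import *
plan([.6151,.0920,.0530],180-94.3,6)
```

```text
[[-0.003, 0.0, 0.037], [-0.003, 0.0, 0.037], [-0.003, 0.0, 0.037], [-0.003, 0.0, 0.037], [-0.003, 0.0, 0.037], [-0.003, 0.0, 0.037]] 
 [[-0.002, -0.004, -0.0], [0.0, 0.0, -0.0], [0.0, 0.0, -0.0], [0.0, 0.0, -0.0], [0.0, 0.0, -0.0], [0.0, 0.0, -0.0]]
```

Call:
{"fn": "play_rows", "kwargs": {"slide": [[-0.003,0,0.037],[-0.003,0,0.037],[-0.003,0,0.037],[-0.003,0,0.037],[-0.003,0,0.037],[-0.003,0,0.037],[0,0,0],[0,0,0]], "twist": [[-0.002,-0.004,0],[0,0,0],[0,0,0],[0,0,0],[0,0,0],[0,0,0],[0,0,0],[0,0,0]]}}

```text
t: 9.95
tool_pos: [0.6147, 0.0915, 0.0524]
orientation: [-0.119, -3.139, -0.0]
force: [0.2, 0.2, -4.2]
opening: 0.0098
gripper_force: 35.0
```

Run:
```python
from h import *
cams.read_camera('wrist')
c=cams.get_calibration('wrist');p,d=cams.read_camera('wrist');s,p0,r=state();print(s['t'],p0,r.as_matrix().round(4).tolist(),s['force'])
cv2.imwrite('pics/wrist4.png',p[:,:,::-1]);np.savez('wrist4.npz',d=d,p0=p0,M=r.as_matrix(),**{k:np.array(v) for k,v in c.items()})
cv2.imwrite('pics/w4c.png',cv2.resize(p[170:320,40:240,::-1],None,fx=4,fy=4,interpolation=cv2.INTER_CUBIC))
```

```text
10.05 [0.61536693 0.0915541  0.05330697] [[-0.9971, 0.0755, 0.0013], [0.0755, 0.9971, 0.0002], [-0.0012, 0.0003, -1.0]] [ 0.1290153  -0.76286932 -5.00681471]
```

View pics/w4c.png

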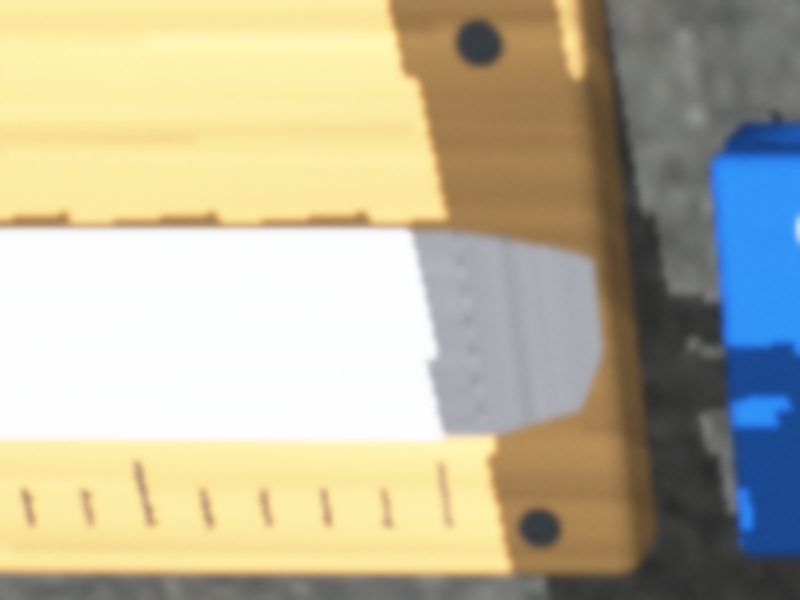

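Run:
```python
from h import *
z=np.load('wrist4.npz');c={k:z[k] for k in z.files};p0=z['p0'];M=z['M']
x=-M[:2,1];x/=np.linalg.norm(x);y=np.array([-x[1],x[0]]);o=p0[:2]+.015*x-.007*y
zp=p0[2]-.0283+.022
for n,px,zz in(('rail-y',[[450,230],[5,228]],.036),('rail+y',[[450,436],[5,440]],.036),('tip',[[595,258],[583,410]],.0335),('screws',[[480,43],[540,527]],.018),('foot+y',[[600,573],[5,575]],.018),('lead',[[713,157],[741,555]],zp)):
    w=world(c,np.array(px,float)/4+[40,170]-.4,z=zz)[:,:2];e=w-o
    print(n,np.c_[e@x,e@y].round(4).tolist(),'mid',(e.mean(0)@np.c_[x,y]*1000).round(1))
```

```text
rail-y [[0.0801, -0.0155], [0.1445, -0.0158]] mid [112.3 -15.7]
rail+y [[0.0843, 0.0163], [0.1518, 0.0172]] mid [118.1  16.7]
tip [[0.0607, -0.0106], [0.065, 0.0131]] mid [62.8  1.3]
screws [[0.0802, -0.0394], [0.0802, 0.0405]] mid [80.2  0.6]
foot+y [[0.0712, 0.049], [0.172, 0.0499]] mid [121.6  49.4]
lead [[0.0387, -0.0288], [0.0393, 0.0299]] mid [39.   0.6]
```

Call:
{"fn": "play_rows", "kwargs": {"slide": [[0,-0.02,0],[0,-0.02,0],[0,-0.02,0],[0,-0.02,0],[0,-0.01,0],[0,-0.01,0],[0,-0.01,0],[0,0,0]], "twist": [[0,0,0],[0,0,0],[0,0,0],[0,0,0],[0,0,0],[0,0,0],[0,0,0],[0,0,0]]}}

```text
t: 10.85
tool_pos: [0.6128, 0.0638, 0.0527]
orientation: [0.119, 3.139, 0.0]
force: [0.2, 0.4, -4.4]
opening: 0.0096
gripper_force: 35.0
```

Call:
{"fn": "play_rows", "kwargs": {"slide": [[0,-0.01,0],[0,-0.01,0],[0,-0.01,0],[0,-0.01,0],[0,-0.01,0],[0,-0.01,0],[0,0,0],[0,0,0]], "twist": [[0,0,0],[0,0,0],[0,0,0],[0,0,0],[0,0,0],[0,0,0],[0,0,0],[0,0,0]]}}

```text
t: 11.65
tool_pos: [0.6117, 0.0491, 0.0527]
orientation: [0.119, 3.139, 0.0]
force: [0.3, 0.3, -4.6]
opening: 0.0099
gripper_force: 35.0
```

```bash
cat > st.py <<'E'
from h import *
s,p,r=state();M=r.as_matrix();print(round(s['t'],2),'p',p.round(4),'z',M[:,2].round(4),'yaw',np.degrees(np.arctan2(M[1,1],M[0,1])).round(2),'f tool',r.inv().apply(s['force']).round(2),'tq tool',r.inv().apply(s['wrist_torque']).round(3),'grip',s['opening'].round(4),s['gripper_force'].round(1),'q6',round(s['q'][5],2))
E
python3 st.py
```

```text
Traceback (most recent call last):
  File "st.py", line 2, in <module>
    s,p,r=state();M=r.as_matrix();print(round(s['t'],2),'p',p.round(4),'z',M[:,2].round(4),'yaw',np.degrees(np.arctan2(M[1,1],M[0,1])).round(2),'f tool',r.inv().apply(s['force']).round(2),'tq tool',r.inv().apply(s['wrist_torque']).round(3),'grip',s['opening'].round(4),s['gripper_force'].round(1),'q6',round(s['q'][5],2))
                                                                                                                                                                                                                                                       ^^^^^^^^^^^^^^^^^^
AttributeError: 'float' object has no attribute 'round'
```

Call:
{"fn": "play_rows", "kwargs": {"slide": [[0,-0.016,0],[0,-0.016,0],[0,-0.016,0],[0,-0.016,0],[0,-0.016,0],[0,-0.016,0],[0,-0.016,0],[0,0,0]], "twist": [[0,0,0],[0,0,0],[0,0,0],[0,0,0],[0,0,0],[0,0,0],[0,0,0],[0,0,0]]}}

```text
t: 12.45
tool_pos: [0.6096, 0.0206, 0.0527]
orientation: [0.12, 3.139, -0.0]
force: [-0.2, 0.6, -4.1]
opening: 0.0096
gripper_force: 35.0
```

```bash
sed -i "s/s\['opening'\].round(4),s\['gripper_force'\].round(1)/round(s['opening'],4),round(s['gripper_force'],1)/" st.py; python3 st.py
python3 - <<'E'
from h import *
# predicted rail geometry vs. current front
s,p,r=state();M=r.as_matrix();x=-M[:2,1];x/=np.linalg.norm(x);y=np.array([-x[1],x[0]])
z=np.load('wrist4.npz');p4=z['p0'][:2]
print('travel mm',((p[:2]-p4)@x*1000).round(1),'lateral',((p[:2]-p4)@y*1000).round(2))
cc=cams.get_calibration('wrist');pic,d=cams.read_camera('wrist');cv2.imwrite('pics/w5.png',pic[:,:,::-1])
cv2.imwrite('pics/w5c.png',cv2.resize(pic[130:330,60:460,::-1],None,fx=2,fy=2))
hs=cv2.cvtColor(pic,cv2.COLOR_RGB2HSV);red=(cv2.inRange(hs,(0,150,80),(6,255,255))|cv2.inRange(hs,(172,150,80),(180,255,255)));red[:,260:]=0
n,l,stt,ce=cv2.connectedComponentsWithStats(red);i=1+np.argmax(stt[1:,4]) if n>1 else 0;print('red',stt[i],ce[i]);
E
```

```text
12.45 p [0.6096 0.0206 0.0527] z [ 3.e-04 -1.e-04 -1.e+00] yaw 85.64 f tool [0.26 0.53 4.15] tq tool [-0.152 -0.309 -0.03 ] grip 0.0096 35.0 q6 -1.54
travel mm 71.2 lateral -0.4
red [   4  210   76   90 4010] [ 40.49501247 252.40872818]
```

View pics/w5c.png

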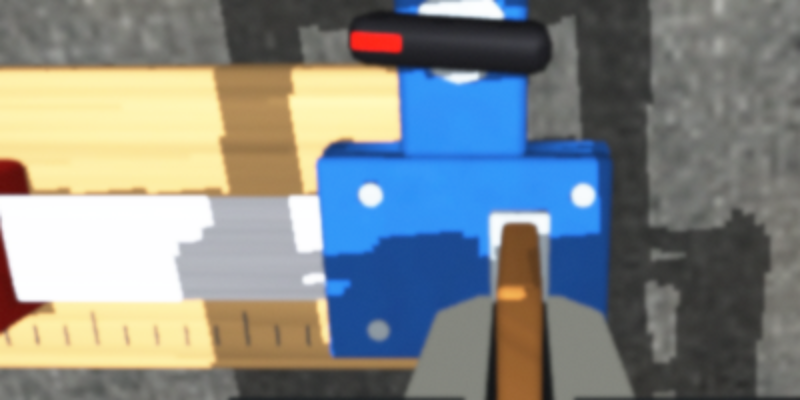

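The carriage is on the rail with its leading edge at crop (326,258). The stop face meets the rail top at crop (8,248).

Run:
```python
from h import *
s,p,r=state();M=r.as_matrix();x=-M[:2,1];x/=np.linalg.norm(x);y=np.array([-x[1],x[0]]);o=p[:2]+.015*x-.007*y
c=cams.get_calibration('wrist')
for n,px,zz in(('lead',[[320,158],[332,358]],.0464),('stop',[[1,200],[18,300]],.036),('rail-y',[[10,195],[310,195]],.036),('rail+y',[[30,300],[210,300]],.036)):
    e=world(c,np.array(px,float)/2+[60,130]-.25,z=zz)[:,:2]-o;print(n,(np.c_[e@x,e@y]*1000).round(1).tolist())
```

```text
lead [[37.8, -28.5], [38.9, 30.6]]
stop [[133.4, -13.8], [134.6, 17.3]]
rail-y [[130.4, -15.3], [44.2, -15.3]]
rail+y [[130.9, 17.3], [76.7, 17.1]]
```

Call:
{"fn": "play_rows", "kwargs": {"slide": [[0,-0.02,0],[0,-0.02,0],[0,-0.02,0],[0,-0.02,0],[0,-0.02,0],[0,-0.02,0],[0,-0.02,0],[0,-0.02,0]], "twist": [[0,0,0],[0,0,0],[0,0,0],[0,0,0],[0,0,0],[0,0,0],[0,0,0],[0,0,0]]}}

```text
t: 13.3
tool_pos: [0.6065, -0.0191, 0.0527]
orientation: [0.119, 3.139, 0.0]
force: [0.4, 0.2, -4.0]
opening: 0.01
gripper_force: 35.0
```

Call:
{"fn": "play_rows", "kwargs": {"slide": [[0,-0.02,0],[0,-0.02,0],[0,-0.02,0],[0,-0.02,0],[0,-0.02,0],[0,-0.01,0],[0,-0.01,0],[0,0,0]], "twist": [[0,0,0],[0,0,0],[0,0,0],[0,0,0],[0,0,0],[0,0,0],[0,0,0],[0,0,0]]}}

```text
t: 14.1
tool_pos: [0.6043, -0.0489, 0.0527]
orientation: [0.119, 3.139, 0.0]
force: [-0.7, -0.0, -5.6]
opening: 0.0096
gripper_force: 35.0
```

```bash
python3 st.py
python3 - <<'E'
from h import *
pic,d=cams.read_camera('wrist');pic,d=cams.read_camera('wrist');c=cams.get_calibration('wrist');cv2.imwrite('pics/w6.png',pic[:,:,::-1])
s,p,r=state();M=r.as_matrix();x=-M[:2,1];x/=np.linalg.norm(x);y=np.array([-x[1],x[0]]);o=p[:2]+.015*x-.007*y
hs=cv2.cvtColor(pic,cv2.COLOR_RGB2HSV);red=(cv2.inRange(hs,(0,120,60),(8,255,255))|cv2.inRange(hs,(170,120,60),(180,255,255)));red[:215]=0
v,u=np.nonzero(red);e=world(c,np.c_[u,v],d=d[v,u]);k=(e[:,2]>.03)&(e[:,2]<.06);q=(e[k,:2]-o)@np.c_[x,y]*1000
print(k.sum(),np.percentile(q[:,0],[2,5,50,98]),'z',np.median(e[k,2]))
bl=cv2.inRange(hs,(100,120,60),(125,255,255));v,u=np.nonzero(bl);e=world(c,np.c_[u,v],d=d[v,u]);k=(e[:,2]>.035)&(e[:,2]<.055);q=(e[k,:2]-o)@np.c_[x,y]*1000;k2=abs(q[:,1])<25
print('blue front',np.percentile(q[k2,0],[50,95,99]))
E
```

```text
14.1 p [ 0.6043 -0.0489  0.0527] z [ 3.e-04  1.e-04 -1.e+00] yaw 85.66 f tool [ 0.67 -0.08  5.6 ] tq tool [-0.054 -0.267  0.004] grip 0.0096 35.0 q6 -1.66
3328 [65.24197235 65.41514159 71.89761137 85.17229946] z 0.048323565777075556
blue front [ 9.46822405 36.2894028  38.56921657]
```

Call:
{"fn": "play_rows", "kwargs": {"slide": [[0,-0.016,0],[0,-0.016,0],[0,-0.016,0],[0,-0.012,0],[0,-0.008,0],[0,-0.004,0],[0,0,0],[0,0,0]], "twist": [[0,0,0],[0,0,0],[0,0,0],[0,0,0],[0,0,0],[0,0,0],[0,0,0],[0,0,0]]}}

```text
t: 15.0
tool_pos: [0.6029, -0.0665, 0.0527]
orientation: [0.119, 3.139, 0.0]
force: [0.0, 0.5, -5.0]
opening: 0.0099
gripper_force: 35.0
```

Call:
{"fn": "play_rows", "kwargs": {"slide": [[0,-0.002,0],[0,-0.002,0],[0,-0.002,0],[0,-0.002,0],[0,-0.002,0],[0,-0.002,0],[0,-0.002,0],[0,-0.002,0]], "twist": [[0,0,0],[0,0,0],[0,0,0],[0,0,0],[0,0,0],[0,0,0],[0,0,0],[0,0,0]]}}

```text
t: 15.8
tool_pos: [0.6026, -0.0706, 0.0527]
orientation: [0.119, 3.139, 0.0]
force: [0.4, 0.3, -5.1]
opening: 0.01
gripper_force: 35.0
```

```bash
python3 st.py
```

```text
15.8 p [ 0.6026 -0.0706  0.0527] z [ 3.e-04  1.e-04 -1.e+00] yaw 85.67 f tool [-0.32  0.36  5.08] tq tool [-0.139 -0.251 -0.002] grip 0.01 35.0 q6 -1.7
```

Call:
{"fn": "play_rows", "kwargs": {"slide": [[0,-0.002,0],[0,-0.002,0],[0,-0.001,0],[0,-0.001,0],[0,-0.001,0],[0,-0.001,0],[0,0,0],[0,0,0]], "twist": [[0,0,0],[0,0,0],[0,0,0],[0,0,0],[0,0,0],[0,0,0],[0,0,0],[0,0,0]]}}

```text
t: 16.6
tool_pos: [0.6025, -0.0725, 0.0527]
orientation: [0.119, 3.139, 0.0]
force: [-0.1, 0.7, -5.0]
opening: 0.0096
gripper_force: 35.0
```

Call:
{"fn": "play_rows", "kwargs": {"slide": [[0,-0.001,0],[0,-0.001,0],[0,-0.001,0],[0,-0.001,0],[0,0,0],[0,0,0],[0,0,0],[0,0,0]], "twist": [[0,0,0],[0,0,0],[0,0,0],[0,0,0],[0,0,0],[0,0,0],[0,0,0],[0,0,0]]}}

```text
t: 17.4
tool_pos: [0.6024, -0.0735, 0.0527]
orientation: [0.119, 3.139, 0.0]
force: [0.2, 1.0, -5.2]
opening: 0.0095
gripper_force: 35.0
```

Call:
{"fn": "play_rows", "kwargs": {"slide": [[0,-0.001,0],[0,-0.001,0],[0,-0.001,0],[0,-0.001,0],[0,0,0],[0,0,0],[0,0,0],[0,0,0]], "twist": [[0,0,0],[0,0,0],[0,0,0],[0,0,0],[0,0,0],[0,0,0],[0,0,0],[0,0,0]]}}

```text
t: 18.2
tool_pos: [0.6023, -0.0741, 0.0527]
orientation: [0.118, 3.139, 0.001]
force: [-0.5, 4.1, -2.2]
opening: 0.0098
gripper_force: 35.0
```

Call:
{"fn": "play_rows", "kwargs": {"slide": [[0,-0.001,0],[0,-0.001,0],[0,-0.001,0],[0,-0.001,0],[0,0,0],[0,0,0],[0,0,0],[0,0,0]], "twist": [[0,0,0],[0,0,0],[0,0,0],[0,0,0],[0,0,0],[0,0,0],[0,0,0],[0,0,0]]}}

```text
t: 19.0
tool_pos: [0.6024, -0.0743, 0.0529]
orientation: [0.118, 3.139, 0.003]
force: [-0.4, 7.2, -1.7]
opening: 0.0096
gripper_force: 35.0
```

Call:
{"fn": "play_rows", "kwargs": {"slide": [[0,-0.001,0],[0,-0.001,0],[0,-0.001,0],[0,0,0],[0,0,0],[0,0,0],[0,0,0],[0,0,0]], "twist": [[0,0,0],[0,0,0],[0,0,0],[0,0,0],[0,0,0],[0,0,0],[0,0,0],[0,0,0]]}}

```text
t: 19.8
tool_pos: [0.6024, -0.0744, 0.053]
orientation: [0.118, 3.139, 0.004]
force: [-0.5, 11.0, -0.1]
opening: 0.0099
gripper_force: 35.0
```

```bash
python3 st.py; python3 -c "
import numpy as np
from h import *
W=np.load('W.npy');c=cams.get_calibration('top')
for n,px in(('jar',(345,160)),('pot',(420,158)),('tin',(210,186))):print(n,W[px[1],px[0]])"
```

```text
19.8 p [ 0.6024 -0.0744  0.053 ] z [ 7.0e-04  2.7e-03 -1.0e+00] yaw 85.7 f tool [ 1.37 10.95  0.16] tq tool [-2.207  0.034  0.041] grip 0.0099 35.0 q6 -1.71
jar [0.73884533 0.01554159 0.10683544]
pot [ 0.75160269 -0.16861108  0.04841749]
tin [0.69369027 0.33839153 0.05448043]
```

Call:
{"fn": "play_rows", "kwargs": {"slide": [[0,0.002,0.001],[0,0.002,0.001],[0,0.002,0],[0,0.002,0],[0,0,0],[0,0,0],[0,0,0],[0,0,0]], "twist": [[0,0,0],[0,0,0],[0,0,0],[0,0,0],[0,0,0],[0,0,0],[0,0,0],[0,0,0]]}}

```text
t: 20.6
tool_pos: [0.6025, -0.0741, 0.0524]
orientation: [0.119, 3.139, 0.001]
force: [-0.8, 4.9, -0.6]
opening: 0.0099
gripper_force: 35.0
```

Call:
{"fn": "play_rows", "kwargs": {"slide": [[0,0,0],[0,0,0],[0,0,0],[0,0,0],[0,0,0],[0,0,0],[0,0,0],[0,0,0]], "twist": [[0,0,0],[0,0,0],[0,0,0],[0,0,0],[0,0,0],[0,0,0],[0,0,0],[0,0,0]], "fingers": 0.4}}

```text
t: 21.4
tool_pos: [0.6023, -0.0743, 0.0522]
orientation: [0.119, 3.139, 0.0]
force: [0.1, 0.2, 0.8]
opening: 0.028
gripper_force: 0.0
```

```bash
python3 st.py
```

```text
21.4 p [ 0.6023 -0.0743  0.0522] z [ 3.e-04  1.e-04 -1.e+00] yaw 85.67 f tool [-0.04  0.21 -0.83] tq tool [-0.024 -0.174 -0.008] grip 0.028 0.0 q6 -1.7
```

Call:
{"fn": "play_rows", "kwargs": {"slide": [[0,0,-0.03],[0,0,-0.06],[0,0,-0.08],[0,0,-0.1],[0,0,-0.06],[0,0,-0.03],[0,0,0],[0,0,0]], "twist": [[0,0,0],[0,0,0],[0,0,0],[0,0,0],[0,0,0],[0,0,0],[0,0,0],[0,0,0]]}}

```text
t: 22.2
tool_pos: [0.6019, -0.0742, 0.1414]
orientation: [-0.119, -3.139, -0.001]
force: [-0.1, -0.2, -0.8]
opening: 0.0281
gripper_force: 0.0
```

```bash
python3 st.py
python3 - <<'E'
from h import *
plan([.5334,-.084,.14],-4.33,12)
E
```

```text
22.2 p [ 0.6019 -0.0742  0.1414] z [-7.e-04  4.e-04 -1.e+00] yaw 85.67 f tool [ 0.09 -0.18  0.76] tq tool [-0.044 -0.084 -0.011] grip 0.0281 0.0 q6 -1.7
[[0.023, -0.005, 0.0], [0.022, -0.008, 0.0], [0.02, -0.011, 0.0], [0.019, -0.013, 0.0], [0.017, -0.016, 0.0], [0.015, -0.018, 0.0], [0.012, -0.019, 0.0], [0.01, -0.021, 0.0]] 
 [[0.0, -0.001, 0.125], [0.0, 0.0, 0.125], [0.0, 0.0, 0.125], [0.0, 0.0, 0.125], [0.0, 0.0, 0.125], [0.0, 0.0, 0.125], [0.0, 0.0, 0.125], [0.0, 0.0, 0.125]]
[[0.007, -0.022, 0.0], [0.004, -0.023, 0.0], [0.001, -0.023, 0.0], [-0.002, -0.023, 0.0]] 
 [[0.0, 0.0, 0.125], [0.0, 0.0, 0.125], [0.0, 0.0, 0.125], [0.0, 0.0, 0.125]]
```

Call:
{"fn": "play_rows", "kwargs": {"slide": [[0.023,-0.005,0],[0.022,-0.008,0],[0.02,-0.011,0],[0.019,-0.013,0],[0.017,-0.016,0],[0.015,-0.018,0],[0.012,-0.019,0],[0.01,-0.021,0]], "twist": [[0,0,0.125],[0,0,0.125],[0,0,0.125],[0,0,0.125],[0,0,0.125],[0,0,0.125],[0,0,0.125],[0,0,0.125]]}}

```text
t: 23.0
tool_pos: [0.5552, -0.0808, 0.1403]
orientation: [-1.678, -2.653, 0.001]
force: [-0.4, -0.7, 0.7]
opening: 0.028
gripper_force: 0.0
```

Call:
{"fn": "play_rows", "kwargs": {"slide": [[0.007,-0.022,0],[0.004,-0.023,0],[0.001,-0.023,0],[-0.002,-0.023,0],[0,0,0],[0,0,0],[0,0,0],[0,0,0]], "twist": [[0,0,0.125],[0,0,0.125],[0,0,0.125],[0,0,0.125],[0,0,0],[0,0,0],[0,0,0],[0,0,0]], "fingers": 0.2}}

```text
t: 23.8
tool_pos: [0.5337, -0.0842, 0.1419]
orientation: [-2.302, -2.138, -0.0]
force: [-0.1, -0.1, 0.4]
opening: 0.0374
gripper_force: 0.0
```

```bash
python3 st.py
python3 - <<'E'
from h import *
for n in('wrist','top'):
    c=cams.get_calibration(n);p,d=cams.read_camera(n);cv2.imwrite(f'pics/{n}7.png',p[:,:,::-1]);np.savez(n+'7.npz',d=d,**{k:np.array(v) for k,v in c.items()})
c=cams.get_calibration('wrist')
q=pix(c,[[.5334,-.084,.08],[.5334,-.084,.049],[.602,-.074,.096]]);print(q.round(0))
p=cv2.imread('pics/wrist7.png');u=int(q[0,0]);v=int(q[0,1]);a=p[max(0,v-110):v+110,max(0,u-150):u+150];print(max(0,v-110),max(0,u-150),a.shape)
cv2.imwrite('pics/w7c.png',cv2.resize(a,None,fx=2.6,fy=2.6,interpolation=cv2.INTER_CUBIC))
E
```

```text
23.8 p [ 0.5337 -0.0842  0.1419] z [-0.e+00  2.e-04 -1.e+00] yaw -4.22 f tool [-0.11 -0.05 -0.43] tq tool [-0.087 -0.068  0.043] grip 0.0374 0.0 q6 -0.18
[[318. 241.]
 [318. 228.]
 [422. 226.]]
130 167 (220, 300, 3)
```

View pics/w7c.png

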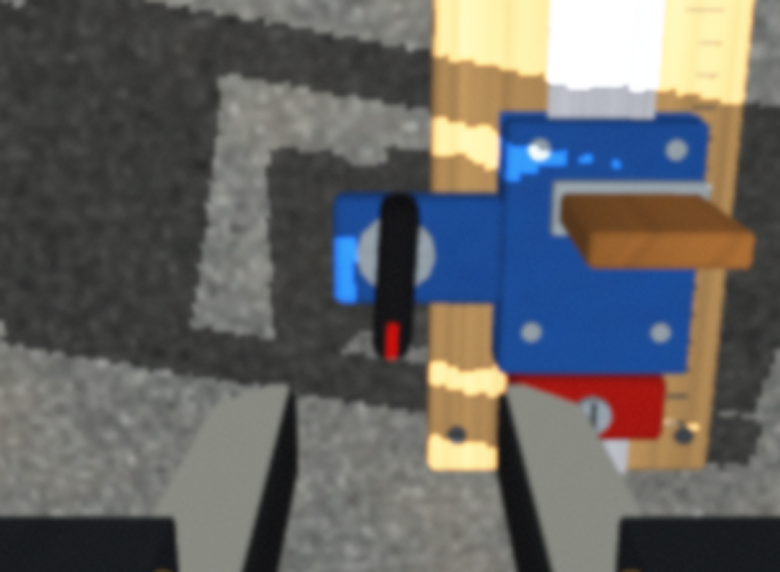

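The carriage sits flush against the red stop (crop (590,375)). The wing runs from crop (400,193) to (392,358), with its red end nearest the stop.

Run:
```python
from h import *
z=np.load('wrist7.npz');c={k:z[k] for k in z.files}
w=world(c,np.array([[400,197],[392,356],[397,276]])/2.6+[167,130]-.3,z=.079);print(w.round(4),np.linalg.norm(w[0]-w[1]))
d=w[1]-w[0];print('wing yaw',np.degrees(np.arctan2(d[1],d[0])))
# ring disk centre (ear washer) z~.05, plate corner lead: 
print('washer',world(c,np.array([[397,255]])/2.6+[167,130]-.3,z=.05))
b=world(c,np.array([[540,150],[676,150],[660,332],[531,332]])/2.6+[167,130]-.3,z=.047);print('bolts',b.mean(0))
e=world(c,np.array([[497,374],[687,374]])/2.6+[167,130]-.3,z=.046);print('lead edge',e.round(4))
```

```text
[[ 0.5372 -0.0591  0.079 ]
 [ 0.5318 -0.1036  0.079 ]
 [ 0.5348 -0.0807  0.079 ]] 0.044848998697843735
wing yaw -96.94144820051008
washer [[ 0.53462661 -0.08315587  0.05      ]]
bolts [ 0.5960804  -0.08492078  0.047     ]
lead edge [[ 0.563  -0.1253  0.046 ]
 [ 0.6226 -0.1297  0.046 ]]
```

Run:
```python
from h import *
plan([.5342,-.0832,.0525],-5.,7)
```

```text
[[0.001, 0.0, 0.051], [0.001, 0.0, 0.051], [0.001, 0.0, 0.051], [0.001, 0.0, 0.051], [0.001, 0.0, 0.051], [0.001, 0.0, 0.051], [0.001, 0.0, 0.051]] 
 [[0.0, -0.0, 0.002], [0.0, 0.0, 0.002], [0.0, 0.0, 0.002], [0.0, 0.0, 0.002], [0.0, 0.0, 0.002], [0.0, 0.0, 0.002], [0.0, 0.0, 0.002]]
```

Call:
{"fn": "play_rows", "kwargs": {"slide": [[0.001,0,0.06],[0.001,0,0.06],[0.001,0,0.06],[0.001,0,0.06],[0.001,0,0.06],[0,0,0.04],[0,0,0.017],[0,0,0]], "twist": [[0,0,0.013],[0,0,0],[0,0,0],[0,0,0],[0,0,0],[0,0,0],[0,0,0],[0,0,0]]}}

```text
t: 24.7
tool_pos: [0.5333, -0.0829, 0.0521]
orientation: [-2.318, -2.12, 0.001]
force: [0.3, -0.0, 0.3]
opening: 0.0374
gripper_force: 0.0
```

```bash
python3 st.py
```

```text
24.7 p [ 0.5333 -0.0829  0.0521] z [-9.e-04  4.e-04 -1.e+00] yaw -5.11 f tool [-0.01  0.3  -0.34] tq tool [-0.091 -0.028 -0.023] grip 0.0374 0.0 q6 -0.16
```

Call:
{"fn": "play_rows", "kwargs": {"slide": [[0,0,0],[0,0,0],[0,0,0],[0,0,0],[0,0,0],[0,0,0],[0,0,0],[0,0,0]], "twist": [[0,0,0],[0,0,0],[0,0,0],[0,0,0],[0,0,0],[0,0,0],[0,0,0],[0,0,0]], "fingers": 1, "force": 25}}

```text
t: 25.5
tool_pos: [0.5337, -0.0831, 0.0531]
orientation: [2.318, 2.12, 0.0]
force: [-2.1, -1.4, 4.1]
opening: 0.0108
gripper_force: 24.9
```

```bash
python3 st.py
```

```text
25.5 p [ 0.5337 -0.0831  0.0531] z [ 3.e-04 -0.e+00 -1.e+00] yaw -5.11 f tool [-1.62 -1.96 -4.15] tq tool [ 0.368 -0.188  0.069] grip 0.0108 24.9 q6 -0.16
```

Call:
{"fn": "play_rows", "kwargs": {"slide": [[-0.003,0,0],[-0.002,0,0],[0,0,0],[0,0,0],[0,0,0],[0,0,0],[0,0,0],[0,0,0]], "twist": [[0,0,0],[0,0,0],[0,0,0.03],[0,0,0.04],[0,0,0.04],[0,0,0.04],[0,0,0.04],[0,0,0.04]]}}

```text
t: 26.3
tool_pos: [0.5336, -0.0836, 0.053]
orientation: [-2.557, -1.825, -0.001]
force: [-2.5, 3.1, 5.7]
opening: 0.0105
gripper_force: 25.2
```

```bash
cat > av.py <<'E'
from h import *
import sys,subprocess
exec(open('st.py').read())
T=[]
for i in range(int(sys.argv[1])):
    cams.read_camera('wrist');s,p,r=state();T.append(np.r_[r.inv().apply(s['wrist_torque'])[2],s['force']])
T=np.array(T);print('held tz',T[:,0].round(3),'mean',T[:,0].mean().round(3),'F',T[:,1:].mean(0).round(2));exec(open('st.py').read())
E
python3 av.py 4
```

```text
26.3 p [ 0.5336 -0.0836  0.053 ] z [ 1.0e-04  1.1e-03 -1.0e+00] yaw -18.97 f tool [ 2.16 -3.39 -5.67] tq tool [ 0.559  0.429 -0.249] grip 0.0105 25.2 q6 0.08
held tz [-0.215 -0.145 -0.164 -0.153] mean -0.169 F [-3.4   3.94  5.37]
26.5 p [ 0.5335 -0.0836  0.053 ] z [ 1.e-04  1.e-03 -1.e+00] yaw -18.88 f tool [ 3.6  -4.79 -5.92] tq tool [ 0.596  0.417 -0.153] grip 0.0107 25.1 q6 0.08
```

Call:
{"fn": "play_rows", "kwargs": {"slide": [[0,0,0],[0,0,0],[0,0,0],[0,0,0],[0,0,0],[0,0,0],[0,0,0],[0,0,0]], "twist": [[0,0,0.02],[0,0,0.02],[0,0,0.02],[0,0,0.02],[0,0,0.02],[0,0,0.02],[0,0,0.02],[0,0,0.02]]}}

```text
t: 27.3
tool_pos: [0.5331, -0.0836, 0.0531]
orientation: [-2.699, -1.605, 0.0]
force: [-5.4, 4.2, 8.8]
opening: 0.0107
gripper_force: 25.3
```

```bash
python3 av.py 3
```

```text
27.3 p [ 0.5331 -0.0836  0.0531] z [-8.e-04  1.e-03 -1.e+00] yaw -28.52 f tool [ 1.1  -6.75 -8.78] tq tool [ 1.198  0.117 -0.269] grip 0.0107 25.3 q6 0.25
held tz [-0.237 -0.194 -0.237] mean -0.223 F [-5.9   3.81  8.56]
27.45 p [ 0.5331 -0.0836  0.0531] z [-8.e-04  1.e-03 -1.e+00] yaw -28.48 f tool [ 0.9  -7.41 -8.  ] tq tool [ 1.188  0.095 -0.237] grip 0.0103 25.3 q6 0.25
```

Call:
{"fn": "play_rows", "kwargs": {"slide": [[0,0,0],[0,0,0],[0,0,0],[0,0,0],[0,0,0],[0,0,0],[0,0,0],[0,0,0]], "twist": [[0,0,0.02],[0,0,0.02],[0,0,0.02],[0,0,0.02],[0,0,0.02],[0,0,0.02],[0,0,0.02],[0,0,0.02]]}}

```text
t: 28.25
tool_pos: [0.5325, -0.0835, 0.0531]
orientation: [-2.823, -1.374, 0.002]
force: [-9.4, 3.9, 11.8]
opening: 0.0107
gripper_force: 25.5
```

```bash
python3 av.py 3
```

```text
28.25 p [ 0.5325 -0.0835  0.0531] z [-0.0021  0.0012 -1.    ] yaw -38.11 f tool [ -2.74  -9.77 -11.82] tq tool [ 1.733 -0.451 -0.258] grip 0.0107 25.5 q6 0.41
held tz [-0.25  -0.255 -0.311] mean -0.272 F [-9.13  3.79 11.54]
28.4 p [ 0.5325 -0.0835  0.0531] z [-0.0021  0.0012 -1.    ] yaw -38.07 f tool [ -3.29 -10.12 -11.63] tq tool [ 1.761 -0.398 -0.311] grip 0.0102 25.4 q6 0.41
```

Call:
{"fn": "play_rows", "kwargs": {"slide": [[-0.002,-0.002,-0.003],[-0.002,-0.002,-0.003],[-0.001,-0.002,-0.003],[0,0,0],[0,0,0],[0,0,0],[0,0,0],[0,0,0]], "twist": [[0,0,0],[0,0,0],[0,0,0],[0,0,0.005],[0,0,0.005],[0,0,0.005],[0,0,0.005],[0,0,0.005]]}}

```text
t: 29.2
tool_pos: [0.532, -0.0835, 0.0542]
orientation: [-2.842, -1.337, -0.002]
force: [4.9, 4.2, -6.8]
opening: 0.0105
gripper_force: 25.3
```

```bash
python3 av.py 5
```

```text
29.2 p [ 0.532  -0.0835  0.0542] z [ 0.001   0.0012 -1.    ] yaw -39.6 f tool [6.33 1.07 6.84] tq tool [-0.184  1.19  -0.182] grip 0.0105 25.3 q6 0.44
held tz [-0.261 -0.227 -0.233 -0.227 -0.216] mean -0.233 F [ 4.84  4.19 -7.  ]
29.45 p [ 0.532  -0.0835  0.0542] z [ 0.001   0.0012 -1.    ] yaw -39.58 f tool [6.74 0.9  7.21] tq tool [-0.205  1.161 -0.216] grip 0.0104 25.3 q6 0.44
```

Call:
{"fn": "play_rows", "kwargs": {"slide": [[0.001,0.001,0.003],[-0.001,-0.001,-0.001],[0,0,0],[0,0,0],[0,0,0],[0,0,0],[0,0,0],[0,0,0]], "twist": [[0,0,0],[0,0,0.012],[0,0,0.012],[0,0,0.012],[0,0,0.012],[0,0,0.012],[0,0,0.012],[0,0,0.012]]}}

```text
t: 30.25
tool_pos: [0.5319, -0.0836, 0.0541]
orientation: [-2.898, -1.21, -0.002]
force: [4.0, 4.3, -5.7]
opening: 0.0104
gripper_force: 25.5
```

```bash
python3 av.py 6
```

```text
30.25 p [ 0.5319 -0.0836  0.0541] z [ 9.0e-04  1.2e-03 -1.0e+00] yaw -44.67 f tool [ 5.89 -0.17  5.73] tq tool [ 0.064  1.189 -0.319] grip 0.0104 25.5 q6 0.53
held tz [-0.266 -0.244 -0.288 -0.276 -0.274 -0.23 ] mean -0.263 F [ 3.92  4.92 -5.3 ]
30.55 p [ 0.5319 -0.0836  0.0541] z [ 9.0e-04  1.1e-03 -1.0e+00] yaw -44.64 f tool [ 6.27 -0.87  5.31] tq tool [ 0.099  1.241 -0.23 ] grip 0.0106 25.5 q6 0.53
```

Call:
{"fn": "play_rows", "kwargs": {"slide": [[0.001,0,0.002],[0,0,0],[0,0,0],[0,0,0],[0,0,0],[0,0,0],[0,0,0],[0,0,0]], "twist": [[0,0,0],[0,0,0.015],[0,0,0.015],[0,0,0.015],[0,0,0.015],[0,0,0.015],[0,0,0.015],[0,0,0.015]]}}

```text
t: 31.35
tool_pos: [0.532, -0.0836, 0.0539]
orientation: [-2.961, -1.048, -0.001]
force: [1.3, 6.1, -2.6]
opening: 0.0106
gripper_force: 25.9
```

```bash
python3 av.py 6
```

```text
31.35 p [ 0.532  -0.0836  0.0539] z [ 6.e-04  8.e-04 -1.e+00] yaw -51.0 f tool [ 4.89 -3.92  2.58] tq tool [ 0.552  0.858 -0.303] grip 0.0106 25.9 q6 0.64
held tz [-0.339 -0.342 -0.393 -0.375 -0.324 -0.292] mean -0.344 F [ 2.08  5.22 -2.26]
31.65 p [ 0.5319 -0.0836  0.0539] z [ 6.e-04  9.e-04 -1.e+00] yaw -50.97 f tool [ 5.79 -2.83  1.71] tq tool [ 0.526  0.889 -0.292] grip 0.0108 25.8 q6 0.64
```

```bash
python3 av.py 20
```

```text
31.65 p [ 0.5319 -0.0836  0.0539] z [ 6.e-04  9.e-04 -1.e+00] yaw -50.97 f tool [ 5.79 -2.83  1.71] tq tool [ 0.526  0.889 -0.292] grip 0.0108 25.8 q6 0.64
held tz [-0.381 -0.369 -0.291 -0.366 -0.377 -0.375 -0.366 -0.328 -0.348 -0.332
 -0.377 -0.347 -0.349 -0.357 -0.31  -0.348 -0.321 -0.349 -0.365 -0.337] mean -0.35 F [ 2.    5.35 -2.55]
32.65 p [ 0.5319 -0.0836  0.0539] z [ 5.e-04  9.e-04 -1.e+00] yaw -50.97 f tool [ 5.13 -2.86  2.91] tq tool [ 0.538  0.87  -0.337] grip 0.0105 25.8 q6 0.64
```

Call:
{"fn": "play_rows", "kwargs": {"slide": [[0,0,0],[0,0,0],[0,0,0],[0,0,0],[0,0,0],[0,0,0],[0,0,0],[0,0,0]], "twist": [[0,0,0],[0,0,0],[0,0,0],[0,0,0],[0,0,0],[0,0,0],[0,0,0],[0,0,0]], "fingers": 0.3}}

```text
t: 33.45
tool_pos: [0.5318, -0.0841, 0.0541]
orientation: [-2.961, -1.05, -0.0]
force: [0.4, -0.3, 0.5]
opening: 0.0327
gripper_force: 0.0
```

```bash
python3 av.py 6
```

```text
33.45 p [ 0.5318 -0.0841  0.0541] z [ 2.e-04  1.e-04 -1.e+00] yaw -50.95 f tool [ 0.06  0.49 -0.5 ] tq tool [ 0.032 -0.022 -0.004] grip 0.0327 0.0 q6 0.64
held tz [ 0.016 -0.036  0.024 -0.005  0.007 -0.004] mean 0.0 F [ 0.16  0.24 -0.05]
33.75 p [ 0.5318 -0.0841  0.0541] z [ 2.e-04  1.e-04 -1.e+00] yaw -50.95 f tool [ 0.18  0.1  -0.31] tq tool [-0.051  0.02  -0.004] grip 0.0323 0.0 q6 0.64
```

Call:
{"fn": "play_rows", "kwargs": {"slide": [[0,0,-0.02],[0,0,-0.04],[0,0,-0.08],[0,0,-0.1],[0,0,-0.12],[0,0,-0.06],[0,0,0],[0,0,0]], "twist": [[0,0,0],[0,0,0],[0,0,0],[0,0,0],[0,0,0],[0,0,0],[0,0,0],[0,0,0]]}}

```text
t: 34.55
tool_pos: [0.5317, -0.0841, 0.1587]
orientation: [-2.961, -1.05, -0.001]
force: [-0.1, 0.3, 0.4]
opening: 0.0323
gripper_force: 0.0
```

```bash
python3 av.py 8
python3 - <<'E'
from h import *
c=cams.get_calibration('wrist');p,d=cams.read_camera('wrist');cv2.imwrite('pics/w8.png',p[:,:,::-1])
hs=cv2.cvtColor(p,cv2.COLOR_RGB2HSV);v,u=np.mgrid[:480,:640];W=world(c,np.c_[u.ravel(),v.ravel()],d=d.ravel()).reshape(480,640,3)
x=np.array([-.0755,-.9971]);y=np.array([.9971,-.0755]);o=np.array([.6025,-.0741])+.015*x-.0062*y
bl=(cv2.inRange(hs,(100,120,40),(125,255,255))>0)&(abs(W[...,2]-.046)<.006);e=(W[bl][:,:2]-o)@np.c_[x,y]*1000;e=e[abs(e[:,1])<25]
print('blue x range',np.percentile(e[:,0],[1,99]),'plate z',np.median(W[bl][:,2]))
bk=(hs[...,2]<60)&(W[...,2]>.068)&(W[...,2]<.085);e=W[bk][:,:2];e=e[np.linalg.norm(e-[.534,-.083],axis=1)<.03];r=cv2.fitLine(e.astype(np.float32),cv2.DIST_L2,0,.01,.01).ravel();print(len(e),'wing yaw',np.degrees(np.arctan2(r[1],r[0])))
E
```

```text
34.55 p [ 0.5317 -0.0841  0.1587] z [ 3.e-04  1.e-04 -1.e+00] yaw -50.95 f tool [ 0.13 -0.26 -0.4 ] tq tool [ 0.012 -0.005 -0.027] grip 0.0323 0.0 q6 0.64
held tz [ 0.002  0.021 -0.065  0.072  0.019  0.01  -0.013  0.002] mean 0.006 F [0.02 0.01 0.08]
34.95 p [ 0.5314 -0.084   0.1584] z [-9.e-04  4.e-04 -1.e+00] yaw -50.95 f tool [-0.33 -0.06  0.04] tq tool [-0.051  0.015  0.002] grip 0.0323 0.0 q6 0.64
blue x range [-39.44003202  38.16245067] plate z 0.045874033934142966
667 wing yaw 49.280617
```

Run:
```python
from h import *
c=cams.get_calibration('wrist');p=cv2.imread('pics/w8.png');hs=cv2.cvtColor(p,cv2.COLOR_BGR2HSV)
v,u=np.mgrid[:480,:640];W=world(c,np.c_[u.ravel(),v.ravel()],z=.079).reshape(480,640,3)
near=np.linalg.norm(W[...,:2]-[.534,-.083],axis=2)<.03
red=((hs[...,0]<8)|(hs[...,0]>170))&(hs[...,1]>150)&(hs[...,2]>60)&near
bk=(hs[...,2]<45)&near
for n,m in(('red',red),('black',bk),('wing',red|bk)):
    k,l,st,ce=cv2.connectedComponentsWithStats(m.astype(np.uint8))
    if k<2: print(n,'none');continue
    i=1+np.argmax(st[1:,4]);e=W[l==i][:,:2];r=cv2.minAreaRect((e*1000).astype(np.float32));print(n,st[i,4],e.mean(0).round(4),[np.round(q,1) for q in r])
z=np.load('wrist7.npz');c7={k:z[k] for k in z.files}
```

```text
red 88 [ 0.5222 -0.0954] [array([522.3, -95.4]), array([10.8,  4.8]), np.float64(46.7)]
black 608 [ 0.5366 -0.0799] [array([535.1, -81.5]), array([43. ,  9.7]), np.float64(48.2)]
wing 696 [ 0.5348 -0.0818] [array([534.2, -82.6]), array([45.8,  9.7]), np.float64(48.2)]
```

The wing now measures about 9° behind where the tool let it go. I'll re-grip it to check the clamp torque.

Run:
```python
from h import *
plan([.5338,-.083,.0535],-41,7)
```

```text
[[0.001, 0.0, 0.06], [0.001, 0.0, 0.06], [0.001, 0.0, 0.06], [0.001, 0.0, 0.06], [0.001, 0.0, 0.06], [0.001, 0.001, 0.06], [0.001, 0.001, 0.06]] 
 [[-0.001, 0.0, -0.024], [0.0, 0.0, -0.024], [0.0, 0.0, -0.024], [0.0, 0.0, -0.024], [0.0, 0.0, -0.024], [0.0, 0.0, -0.024], [0.0, 0.0, -0.024]]
```

Call:
{"fn": "play_rows", "kwargs": {"slide": [[0.005,0.001,0.06],[0.003,0.001,0.08],[0,0,0.08],[0,0,0.08],[0,0,0.06],[0,0,0.04],[0,0,0.02],[0,0,0]], "twist": [[0,0,-0.056],[0,0,-0.056],[0,0,-0.056],[0,0,0],[0,0,0],[0,0,0],[0,0,0],[0,0,0]]}}

```text
t: 35.8
tool_pos: [0.5334, -0.0832, 0.0538]
orientation: [-2.857, -1.306, 0.0]
force: [0.9, -0.0, 0.1]
opening: 0.0325
gripper_force: 0.0
```

Call:
{"fn": "play_rows", "kwargs": {"slide": [[0,0,0],[0,0,0],[0,0,0],[0,0,0],[0,0,0],[0,0,0],[0,0,0],[0,0,0]], "twist": [[0,0,0],[0,0,0],[0,0,0],[0,0,0],[0,0,0],[0,0,0],[0,0,0],[0,0,0]], "fingers": 1, "force": 40}}

```text
t: 36.6
tool_pos: [0.533, -0.0824, 0.0548]
orientation: [-2.856, -1.306, 0.001]
force: [-6.0, 4.8, 6.7]
opening: 0.0095
gripper_force: 40.0
```

```bash
python3 av.py 8
```

```text
36.6 p [ 0.533  -0.0824  0.0548] z [-0.001   0.0014 -1.    ] yaw -40.86 f tool [-0.29 -7.72 -6.65] tq tool [ 1.325 -0.085  0.03 ] grip 0.0095 40.0 q6 0.46
held tz [ 0.003 -0.052 -0.003 -0.027  0.021  0.005  0.039 -0.052] mean -0.008 F [-6.09  4.36  6.98]
37.0 p [ 0.533  -0.0823  0.0548] z [-0.0011  0.0015 -1.    ] yaw -40.85 f tool [-1.21 -7.94 -6.05] tq tool [ 1.366 -0.166 -0.052] grip 0.0101 40.0 q6 0.46
```

Call:
{"fn": "play_rows", "kwargs": {"slide": [[0,0,0],[0,0,0],[0,0,0],[0,0,0],[0,0,0],[0,0,0],[0,0,0],[0,0,0]], "twist": [[0,0,0.01],[0,0,0.01],[0,0,0.01],[0,0,0.01],[0,0,0.01],[0,0,0],[0,0,0],[0,0,0]]}}

```text
t: 37.8
tool_pos: [0.533, -0.0823, 0.0548]
orientation: [-2.889, -1.231, 0.001]
force: [-5.7, 3.5, 6.5]
opening: 0.0097
gripper_force: 40.5
```

```bash
python3 av.py 8
```

```text
37.8 p [ 0.533  -0.0823  0.0548] z [-0.0011  0.0014 -1.    ] yaw -43.83 f tool [-1.43 -6.49 -6.53] tq tool [ 1.366 -0.173 -0.324] grip 0.0097 40.5 q6 0.52
held tz [-0.258 -0.264 -0.215 -0.224 -0.237 -0.23  -0.24  -0.218] mean -0.236 F [-5.97  4.64  7.01]
38.2 p [ 0.5331 -0.0823  0.0548] z [-0.001   0.0014 -1.    ] yaw -43.84 f tool [-0.89 -7.82 -7.06] tq tool [ 1.325 -0.162 -0.218] grip 0.0097 40.5 q6 0.52
```

Call:
{"fn": "play_rows", "kwargs": {"slide": [[0,0,0],[0,0,0],[0,0,0],[0,0,0],[0,0,0],[0,0,0],[0,0,0],[0,0,0]], "twist": [[0,0,0.01],[0,0,0.01],[0,0,0.01],[0,0,0.01],[0,0,0],[0,0,0],[0,0,0],[0,0,0]]}}

```text
t: 39.0
tool_pos: [0.5331, -0.0824, 0.0548]
orientation: [-2.914, -1.17, 0.001]
force: [-5.6, 4.5, 6.3]
opening: 0.0098
gripper_force: 40.7
```

```bash
python3 av.py 8
```

```text
39.0 p [ 0.5331 -0.0824  0.0548] z [-0.001   0.0013 -1.    ] yaw -46.23 f tool [-0.94 -7.16 -6.29] tq tool [ 1.293 -0.266 -0.304] grip 0.0098 40.7 q6 0.56
held tz [-0.28  -0.268 -0.277 -0.284 -0.283 -0.308 -0.278 -0.301] mean -0.285 F [-5.59  4.18  6.81]
39.4 p [ 0.5331 -0.0824  0.0548] z [-0.001   0.0013 -1.    ] yaw -46.23 f tool [-1.57 -7.01 -6.6 ] tq tool [ 1.309 -0.311 -0.301] grip 0.0097 40.7 q6 0.56
```

Call:
{"fn": "play_rows", "kwargs": {"slide": [[0,0,0],[0,0,0],[0,0,0],[0,0,0],[0,0,0],[0,0,0],[0,0,0],[0,0,0]], "twist": [[0,0,0.01],[0,0,0.01],[0,0,0.01],[0,0,0.01],[0,0,0.01],[0,0,0],[0,0,0],[0,0,0]]}}

```text
t: 40.2
tool_pos: [0.5331, -0.0824, 0.0548]
orientation: [-2.943, -1.094, 0.001]
force: [-6.0, 3.9, 6.9]
opening: 0.0096
gripper_force: 40.8
```

```bash
python3 av.py 10
```

```text
40.2 p [ 0.5331 -0.0824  0.0548] z [-9.0e-04  1.2e-03 -1.0e+00] yaw -49.23 f tool [-1.98 -6.84 -6.93] tq tool [ 1.19  -0.345 -0.259] grip 0.0096 40.8 q6 0.61
held tz [-0.366 -0.279 -0.332 -0.397 -0.349 -0.323 -0.307 -0.352 -0.307 -0.326] mean -0.334 F [-5.44  4.02  6.36]
40.7 p [ 0.5331 -0.0824  0.0548] z [-9.0e-04  1.2e-03 -1.0e+00] yaw -49.23 f tool [-1.06 -6.73 -7.16] tq tool [ 1.22  -0.272 -0.326] grip 0.0096 40.8 q6 0.61
```

Call:
{"fn": "play_rows", "kwargs": {"slide": [[0,0,0],[0,0,0],[0,0,0],[0,0,0],[0,0,0],[0,0,0],[0,0,0],[0,0,0]], "twist": [[0,0,-0.01],[0,0,-0.01],[0,0,-0.01],[0,0,-0.01],[0,0,-0.01],[0,0,-0.01],[0,0,0],[0,0,0]]}}

```text
t: 41.5
tool_pos: [0.5331, -0.0824, 0.0548]
orientation: [-2.908, -1.185, 0.001]
force: [-4.7, 2.8, 7.0]
opening: 0.0097
gripper_force: 40.0
```

```bash
python3 av.py 8
```

```text
41.5 p [ 0.5331 -0.0824  0.0548] z [-9.0e-04  1.3e-03 -1.0e+00] yaw -45.65 f tool [-1.43 -5.29 -7.01] tq tool [ 1.236 -0.208 -0.028] grip 0.0097 40.0 q6 0.55
held tz [-0.064 -0.065 -0.071 -0.    -0.034 -0.014 -0.073 -0.076] mean -0.05 F [-5.17  3.89  6.08]
41.9 p [ 0.5331 -0.0824  0.0548] z [-9.0e-04  1.4e-03 -1.0e+00] yaw -45.65 f tool [-1.59 -5.99 -5.88] tq tool [ 1.25  -0.232 -0.076] grip 0.0099 40.0 q6 0.55
```

Call:
{"fn": "play_rows", "kwargs": {"slide": [[0,0,0],[0,0,0],[0,0,0],[0,0,0],[0,0,0],[0,0,0],[0,0,0],[0,0,0]], "twist": [[0,0,0],[0,0,0],[0,0,0],[0,0,0],[0,0,0],[0,0,0],[0,0,0],[0,0,0]], "fingers": 0.3}}

```text
t: 42.7
tool_pos: [0.5336, -0.0832, 0.0541]
orientation: [-2.909, -1.185, -0.0]
force: [-0.2, 0.3, -0.0]
opening: 0.0327
gripper_force: 0.0
```

Call:
{"fn": "play_rows", "kwargs": {"slide": [[0,0,-0.02],[0,0,-0.04],[0,0,-0.08],[0,0,-0.1],[0,0,-0.12],[0,0,-0.06],[0,0,0],[0,0,0]], "twist": [[0,0,0],[0,0,0],[0,0,0],[0,0,0],[0,0,0],[0,0,0],[0,0,0],[0,0,0]]}}

```text
t: 43.5
tool_pos: [0.5335, -0.0832, 0.1587]
orientation: [-2.909, -1.185, -0.0]
force: [0.4, 0.2, -0.4]
opening: 0.0325
gripper_force: 0.0
```

```bash
python3 st.py
python3 - <<'E'
from h import *
cams.read_camera('wrist');c=cams.get_calibration('wrist');p,d=cams.read_camera('wrist');cv2.imwrite('pics/w9.png',p[:,:,::-1]);hs=cv2.cvtColor(p,cv2.COLOR_RGB2HSV)
v,u=np.mgrid[:480,:640];uv=np.c_[u.ravel(),v.ravel()];W=world(c,uv,z=.079).reshape(480,640,3)
near=np.linalg.norm(W[...,:2]-[.534,-.083],axis=2)<.03
red=((hs[...,0]<8)|(hs[...,0]>170))&(hs[...,1]>150)&(hs[...,2]>60)&near;m=red|((hs[...,2]<45)&near)
k,l,st,ce=cv2.connectedComponentsWithStats(m.astype(np.uint8));i=1+np.argmax(st[1:,4]);e=W[l==i][:,:2];print('wing',cv2.minAreaRect((e*1000).astype(np.float32)))
D=world(c,uv,d=d.ravel()).reshape(480,640,3)
x=np.array([-.0755,-.9971]);y=np.array([.9971,-.0755]);o=np.array([.6025,-.0741])+.015*x-.0062*y
bl=(cv2.inRange(hs,(100,120,40),(125,255,255))>0)&(abs(D[...,2]-.046)<.006);e=(D[bl][:,:2]-o)@np.c_[x,y]*1000;e=e[abs(e[:,1])<25];print('blue x',np.percentile(e[:,0],[1,99]))
rd=((hs[...,0]<8)|(hs[...,0]>170))&(hs[...,1]>120)&(hs[...,2]>60)&(abs(D[...,2]-.05)<.006);e=(D[rd][:,:2]-o)@np.c_[x,y]*1000;e=e[(abs(e[:,1])<24)&(e[:,0]>25)];print('stop x',len(e),np.percentile(e[:,0],[1,99]) if len(e) else '')
E
```

```text
43.5 p [ 0.5335 -0.0832  0.1587] z [ 3.e-04  1.e-04 -1.e+00] yaw -45.67 f tool [0.41 0.17 0.41] tq tool [-0.039 -0.012 -0.022] grip 0.0325 0.0 q6 0.55
wing ((533.85107421875, -82.35179901123047), (45.99510955810547, 9.318942070007324), 48.3863410949707)
blue x [-39.47371203  38.16740211]
stop x 1221 [40.14233601 60.12574436]
```

```bash
python3 -c "
from plant import robot
print(robot.close_job())"
```

```text
the job is handed in; nothing more can be done
None
```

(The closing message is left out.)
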